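# Load the static-sensitive cards into the transit bay

### The job

Slide the clear guard door of the transit bay fully open, then carry every circuit card lying on the steel tray into the bay with the flat lifter (blade slid under the card, between its runners) and stack them one on another, square and centred on the bay's raised bars. The cards are static-sensitive, so the gripper itself must never touch one. When all are in, lay the lifter back flat on its rubber mat as you found it and slide the guard door fully shut, without shifting the other things on the shelf.

Things in the scene. Friction and masses are not known exactly. Their poses are not given: they have to be found in the camera images.
- card1: brown circuit card with flat copper pads, 80 x 80 x 4 mm, on two black fibre runners 12 mm wide, 12 mm high along x under its edges (y = +-34 mm); 16 mm high in all, 120 g. Under it a tunnel 56 mm wide, 12 mm high, open at both x ends. Origin: centre of its underside (foot of the runners). Its -x end faces the robot. May be absent. The gripper must not touch it.
- card2: brown circuit card with flat copper pads, 80 x 80 x 4 mm, on two black fibre runners 12 mm wide, 12 mm high along x under its edges (y = +-34 mm); 16 mm high in all, 120 g. Under it a tunnel 56 mm wide, 12 mm high, open at both x ends. Origin: centre of its underside (foot of the runners). Its -x end faces the robot. May be absent. The gripper must not touch it.
- card3: brown circuit card with flat copper pads, 80 x 80 x 4 mm, on two black fibre runners 12 mm wide, 12 mm high along x under its edges (y = +-34 mm); 16 mm high in all, 120 g. Under it a tunnel 56 mm wide, 12 mm high, open at both x ends. Origin: centre of its underside (foot of the runners). Its -x end faces the robot. May be absent. The gripper must not touch it.
- tray: steel shelf tray, fixed, 190 x 440 mm, 4 mm thick, no lip; origin at the centre of the underside, so its top is at z = 4 mm; the cards lie side by side along its y
- lifter: cranked steel lifter, 160 g: blade 3 mm thick, 38 mm wide, x = -45 to +50 mm; behind it a riser plate 30 mm wide, z = 0 to 64, x = -51 to -45; wooden handle block x = -111 to -51, 22 mm wide (y), z = 38 to 64 mm. Origin: under the middle of the blade, at its underside; x points to the blade's tip. Lies on the mat, blade down.
- lifter_grip (a point): middle of the lifter's wooden handle, at (-82, 0, 52) mm in the lifter's frame: grip across y from above
- mat_park (a point): fixed point on top of the black rubber mat (190 x 76 mm, 3 mm thick) where the origin of the lifter belongs, 30 mm beyond the mat's centre; x along the mat, the way that the blade points
- bay: transit bay, fixed open-topped box: clear side walls 100 mm high, inner faces at y = +-50 mm; open at the back but for two posts 100 mm high in the corners, front faces at x = 46 mm; front (-x, towards the robot) closed by the door in the plane x = -71.5 mm, whose track, 8 mm high, runs on to the +y side. Origin: on the shelf, below bay_seat.
- bay_seat (a point): centre of the seat on the four narrow raised bars inside the bay, 40 mm above the shelf; axes as the bay. The bars run along y, 100 mm long, 8 mm wide, at x = -46, -16, 14 and 40 mm. A card's origin belongs here or straight above, 16 mm higher for each card below it.
- door (a joint): travel of the guard door along +y of the bay, m: 0 = fully shut, 0.150 = fully open
- door_grip (a point): grip point of the door's dark square knob, 22 x 22 mm, standing on the middle of the door's top edge from z = 100 to 145 mm; this point is at z = 128 mm
- earcup: bystander: bakelite headset earcup, 76 mm across, 34 mm high (53 mm with its wire); origin under its centre
- valve_shield: bystander: brass valve shield, a cylinder 32 mm across, 56 mm high; origin under its centre
- meter: bystander: grey enamel meter case 70 x 90 x 80 mm; origin under its centre
- spacer1: bystander: black fibre spacer ring, 32 mm across, 8 mm high; origin under its centre
- spacer2: bystander: second black fibre spacer ring, same size
- driver: bystander: screwdriver lying on the shelf
Things that resemble listed ones, but are neither listed nor needed, are in the scene too. What is shaped like the card3 but purple is not meant.

How it is judged:
On the way, in this order (a step that is already met when the one before it is completed fails the run):
1. the guard door is slid fully open (value of joint door above 0.135 m), for 0.2 s.
2. with the door open, every card is stacked on the bay's raised bars and clear of the lifter (value of joint door above 0.1 m and horizontal distance between each of card1, card2, card3 and bay_seat below 0.016 m and z of card1 in the frame of bay_seat between -0.004 and 0.037 m and angle between each of card1, card2, card3's own z axis and vertical below 0.07 rad and angle between the x axis of each of card1, card2, card3 and the x axis of bay_seat, either way round below 0.2 rad and linear speed of each of card1, card2, card3 below 0.02 m/s and contact force between lifter and card1 below 0.1 N and z of card2 in the frame of bay_seat between -0.004 and 0.037 m and contact force between lifter and card2 below 0.1 N and z of card3 in the frame of bay_seat between -0.004 and 0.037 m and contact force between lifter and card3 below 0.1 N), for 0.3 s.
3. the lifter lies flat on its mat and the door is fully shut (horizontal distance between lifter and mat_park below 0.03 m and angle between the x axis of lifter and the x axis of mat_park, either way round below 0.2 rad and angle between lifter's own z axis and vertical below 0.06 rad and z of lifter in the frame of mat_park below 0.004 m and linear speed of lifter below 0.02 m/s and value of joint door below 0.006 m), for 0.2 s.
At the end, for the whole second after the job is handed in: Every card lies level in one stack on the bay's bars, centred within 16 mm, square within 11 degrees, at rest, clear of the lifter; the lifter lies flat on its mat within 30 mm of the parking point, in line within 11 degrees; the door is shut within 6 mm (all of step 3 and horizontal distance between each of card1, card2, card3 and bay_seat below 0.016 m and z of card1 in the frame of bay_seat between -0.004 and 0.037 m and angle between each of card1, card2, card3's own z axis and vertical below 0.07 rad and angle between the x axis of each of card1, card2, card3 and the x axis of bay_seat, either way round below 0.2 rad and linear speed of each of card1, card2, card3 below 0.02 m/s and contact force between lifter and card1 below 0.1 N and z of card2 in the frame of bay_seat between -0.004 and 0.037 m and contact force between lifter and card2 below 0.1 N and z of card3 in the frame of bay_seat between -0.004 and 0.037 m and contact force between lifter and card3 below 0.1 N); the robot touches nothing.
It fails at once if the gripper touches a card (contact force between the fingers and card1 above 0.5 N or contact force between the fingers and card2 above 0.5 N or contact force between the fingers and card3 above 0.5 N).
It fails at once if a bystander is shifted by more than 25 mm (distance of any of earcup, valve_shield, meter, spacer1, spacer2, driver from where it was at the start of the episode above 0.025 m).
Of card1, card2, card3 only 2 to 3 are there at a start; the rules pass over those that are not, and their reading is None.
At some moment in a run one of card1, card2, card3 may be knocked a few centimetres aside while the robot is not near it.
It also fails if it takes over 210 s, if anything falls off the work surface, if the arm or the gripper's body presses on something with over 40 N, if the wrist force passes 120 N, or if a joint passes its speed limit or range.

### The arm

A 6-joint arm with a two-finger parallel gripper is mounted at the origin on the work surface. World frame = base frame: x ahead of the robot, y to its left, z up, the work surface at z = 0. Lengths are in m, angles in rad, forces in N, time in s.
With the tool pointing down it reaches from about 0.325 to 0.775 m from the base axis. Payload 9.3 kg.
Tool frame: the origin (TCP) lies on the centre line of the jaws, within the pads' length; the fingertips stand 8 mm ahead of it and the grasp point (between the pads) lies 11 mm behind it (tcp_to_tips is the distance from the TCP to the fingertips, in m); z points along the fingers, y is the line along which they close (so a half turn about z gives the same grasp; the last joint's range is limited). The gripper opens to 85 mm and grips with 20 to 120 N. Pads are 22 mm wide; open, the fingers measure 114 mm over their backs; the gripper's body (76 mm by 85 mm) begins 54 mm behind the grasp point. The pads swing forward as they close: fully open they stand 13 mm farther back than shut.
Start: joints at [0.997, 0.259, 0.021, 1.334, 0, 1.418], TCP at [0.225, 0.502, 0.239] pointing down, gripper open.
Joint ranges: [-3.04, 3.04], [-0.91, 1.82], [-1.04, 1.36], [-1.92, 1.95], [-1.52, 1.45], [-3.14, 3.14]. Speed limits (rad/s): [2.22, 2.22, 2.79, 3.14, 3.14, 3.14].

### API

Orientations are given as a rotation vector (axis times angle).
In Python, from bench import * gives the robot as it stands.
- The arm moves only by the tool play_rows, never from a script. Its argument "motion" is a list of rows, each an object with "translation": the shift along the tool's x, y, z as a fraction of full scale, a list of three; "rot": the turn, a rotation vector about the tool's x, y, z as a fraction of full scale, a list of three; "jaw": the closure, from -1 (fully open) to 1 (shut). In form: [{"translation": [tx, ty, tz], "rot": [wx, wy, wz], "jaw": jaw}, ...]. A call has 1 to 12 rows; each row shifts and turns the commanded pose from where the row before left it, along the tool's axes as they then stand; what a row does not reach is not made up. Full scale, the value 1, is 3 cm for a shift and 0.1 rad for a turn. A row lasts 1/10 s, in which the tool goes at most 50 mm and 8.59 degrees, less where a joint would pass 70% of its speed; a pose out of reach is approached as far as the arm can. A call with a number of a shift or a turn outside -1 to 1 is refused whole. A call with a gripper value outside its range is refused whole. The fingers move at their own pace and stop on an object; "grip_force" is the grip in N (left out, the last holds). Time passes only in rows, so rows that do not move let the fingers close. It gives the time, the measured TCP pose, the force, the opening and the grip force at its end, in the units of the state.
- state(): the state, without advancing time (a new reading comes with each control period).
- camera(name): name is "scene" or "top"; returns the picture (420x560x3 uint8, red, green, blue); there is no depth.
- camera_info(name): a dict with "mtx" (3x3 intrinsics, pixels), "rvec" (rotation vector, rad) and "tvec" (3), from world to camera coordinates, as OpenCV has them. Camera axes: x right, y down, z forward; pixel columns grow to the right and rows downward; lengths in m; the calibration is good to about 2 mm. A picture is of the moment at which its call begins. camera_info takes no time and is no camera call.
- finish_job(): hands the job in; it is judged then, once.
Trained networks look in the newest picture that a camera, given by its name, has taken for a name from the list of things; names that differ only in an ending like _2 or _b are one class to them, and where a whole thing is asked for, a point or a joint stands for the part that bears it (a point fixed in the world has none). Each returns a list of dicts, best first, with "conf" (0 to 1); they miss things now and then, are a little off and sometimes report something else, mostly with a low value. They report only what shows in the picture. A call takes as long as a camera call. They do not tell look-alikes from the thing itself.
- silhouettes(name, camera): "pixels" (420x560 bool, what is visible of it) and "bbox" ([left, top, right, bottom] in pixels, round what is visible of it).
The state is a dict: "time": time; "joint_pos": joint angles; "qd": joint speeds; "joint_efforts": joint torques, N m; "tool_pos": TCP position; "eef_rot": TCP orientation; "contact_force": force on the tool from outside, world axes, zero at the start; "wrist_torque": the same for the moment, N m; "grip_width": opening from 0.0 (shut) to 1.0 (fully open); "grip_force": force on a finger pad.
Only numpy, scipy, OpenCV 4.12 (cv2) and the standard library are available. Lean on these libraries where they do the work, as an engineer would, in place of code of your own. Each camera call takes 0.05 s, during which the arm holds its last target. There are 200 camera calls.

## Working session

There is one attempt and no reset: what is moved stays moved. The work goes in short steps, Python scripts to look and compute and a tool call to move; the robot and the scene stay as the last step left them, time stands still between calls to the robot, and variables do not carry over. Pictures are saved under pics/ and viewed, at most 14 in all, crops included, and the job is handed in when it is done.

Besides the shell and the picture viewer there is one more tool, called after "Request:" as a command line: name --argument value ..., lists and objects as JSON in quotes. play_rows: Moves the arm, as the interface text tells. Shift numbers are shares of 3 cm and turn numbers shares of 0.1 rad, none past 1 either way. Its arguments: {"type":"object","properties":{"motion":{"type":"array","items":{"type":"object","properties":{"translation":{"type":"array","items":{"type":"number"}},"rot":{"type":"array","items":{"type":"number"}},"jaw":{"type":"number"}}}},"grip_force":{"type":"number"}},"required":["motion"]}

```bash
ls; mkdir -p pics
python3 - <<'E'
from bench import *
import cv2
s=state();print({k:s[k] for k in('time','tool_pos','eef_rot','grip_width')})
for n in('scene','top'):
    im=camera(n);cv2.imwrite(f'pics/{n}0.png',cv2.cvtColor(im,cv2.COLOR_RGB2BGR));print(camera_info(n))
E
```

```text
pics
{'time': 0.0, 'tool_pos': array([0.22453552, 0.50179787, 0.23865363]), 'eef_rot': array([-6.56022252e-01, -3.07185616e+00,  1.95294632e-03]), 'grip_width': 1.0017813763513468}
{'mtx': array([[520.33650623,   0.        , 281.33515388],
       [  0.        , 520.33650623, 207.78972572],
       [  0.        ,   0.        ,   1.        ]]), 'rvec': array([ 2.43433179,  0.63624082, -0.18832453]), 'tvec': array([-0.45815859, -0.20494789,  1.68721769])}
{'mtx': array([[438.02203483,   0.        , 278.89307004],
       [  0.        , 438.02203483, 217.82947594],
       [  0.        ,   0.        ,   1.        ]]), 'rvec': array([ 2.16412229, -2.1320118 ,  0.14461669]), 'tvec': array([-0.07929507,  0.57057821,  1.49739099])}
```

View pics/scene0.png

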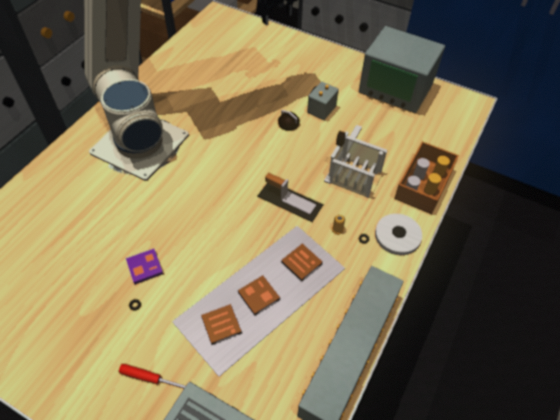

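View pics/top0.png

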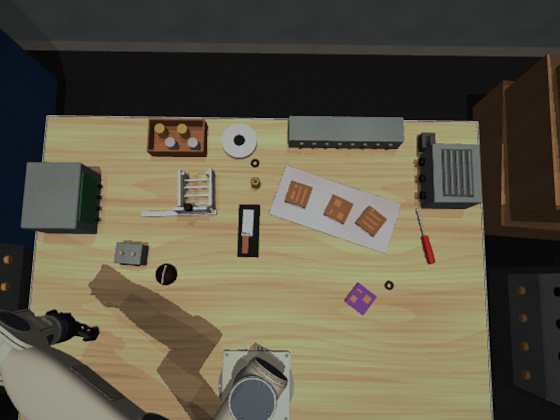

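```bash
cat > h.py <<'E'
from bench import *
import cv2,numpy as np
def cam(n):
    c=camera_info(n);return c['mtx'],np.array(c['rvec']),np.array(c['tvec'])
def ray(n,pts,z):
    K,r,t=cam(n);R=cv2.Rodrigues(r)[0];o=-R.T@t
    p=np.c_[np.atleast_2d(pts),np.ones(len(np.atleast_2d(pts)))]
    d=(R.T@np.linalg.inv(K)@p.T).T
    return o+d*((z-o[2])/d[:,2])[:,None]
def proj(n,P):
    K,r,t=cam(n);return cv2.projectPoints(np.atleast_2d(np.array(P,float)),r,t,K,None)[0][:,0]
def rect(mask,n,z):
    m=mask.astype(np.uint8);k,l,st,_=cv2.connectedComponentsWithStats(m)
    m=(l==1+np.argmax(st[1:,4])).astype(np.uint8)
    c=max(cv2.findContours(m,0,cv2.CHAIN_APPROX_NONE)[0],key=len)[:,0].astype(float)
    w=ray(n,c,z)[:,:2];(x,y),(a,b),g=cv2.minAreaRect((w*1000).astype(np.float32))
    return [round(float(v),1) for v in(x,y,a,b,g)]
E
python3 - <<'E'
from h import *
for n in('top','scene'):
    camera(n)
    for o,z in(('card1',.02),('tray',.004),('lifter',.003),('bay',.1),('door',.1),('door_grip',.145),('earcup',.03),('valve_shield',.056),('meter',.08),('spacer1',.008),('driver',.01)):
        for d in silhouettes(o,n):
            if d['conf']>.2: print(n,o,round(d['conf'],2),d['bbox'],rect(d['pixels'],n,z))
E
```

```text
top card1 0.89 [345.5, 282.5, 373.4, 317.4] [297.5, -354.8, 81.0, 84.8, 54.1]
top card1 0.86 [355.8, 206.5, 388.6, 237.6] [570.0, -396.7, 82.7, 81.3, 51.6]
top card1 0.85 [323.2, 195.9, 353.6, 225.6] [610.7, -277.9, 82.4, 84.4, 63.7]
top card1 0.62 [285.4, 179.4, 311.6, 208.6] [663.5, -135.9, 83.9, 85.3, 72.2]
top tray 0.91 [270.3, 164.1, 403.6, 254.6] [614.6, -269.3, 443.3, 193.7, 71.5]
top tray 0.55 [172.4, 202.2, 210.8, 215.7] [607.7, 246.5, 36.5, 137.2, 0.8]
top lifter 0.79 [243.5, 208.5, 254.4, 254.4] [526.3, 43.8, 36.8, 155.2, 89.6]
top bay 0.83 [139.5, 168.1, 214.7, 215.3] [647.0, 273.1, 160.0, 250.1, 2.7]
top door 0.6 [171.9, 202.8, 211.8, 214.7] [592.5, 226.5, 34.2, 128.9, 0.8]
top door_grip 0.51 [171.2, 202.3, 211.2, 213.3] [585.3, 220.5, 33.2, 118.3, 0.8]
top earcup 0.84 [154.4, 264.0, 176.1, 288.1] [372.2, 319.9, 72.3, 73.3, 0.9]
top meter 0.72 [116.4, 242.2, 149.4, 268.4] [434.6, 428.1, 112.3, 77.1, 86.5]
top driver 0.8 [420.5, 238.1, 432.0, 262.6] [471.0, -597.6, 98.4, 27.3, 15.0]
top driver 0.68 [116.3, 239.6, 148.7, 268.7] [438.5, 453.0, 120.0, 80.9, 82.8]
scene card1
[... 726 characters left out ...]
 176.4, 317.9, 211.5] [545.7, -6.1, 59.0, 179.5, 71.2]
scene door 0.5 [328.6, 130.2, 345.2, 172.7] [596.5, 218.0, 34.0, 154.5, 13.3]
scene earcup 0.66 [275.9, 114.1, 297.3, 132.7] [380.9, 309.6, 74.4, 90.8, 8.5]
scene earcup 0.32 [170.8, 224.6, 344.9, 372.7] [620.4, -280.8, 431.7, 186.9, 71.7]
scene valve_shield 0.74 [328.4, 212.7, 344.1, 233.1] [704.6, -3.5, 31.0, 63.0, 19.8]
scene meter 0.63 [307.6, 82.9, 338.0, 119.7] [451.8, 403.8, 98.7, 164.9, 2.6]
scene meter 0.5 [170.8, 225.8, 344.1, 374.2] [633.1, -303.2, 415.0, 181.7, 71.8]
scene spacer1 0.65 [358.2, 231.3, 370.1, 242.3] [779.5, 22.0, 32.1, 32.7, 66.3]
scene driver 0.88 [119.3, 366.7, 182.9, 386.5] [496.6, -588.6, 163.7, 26.6, 14.4]
```

The scene shows three brown cards on the tray (top: 298,195; 338,209; 371,221), a purple look-alike off the tray (360,298), the lifter on its mat (248,230) with the handle towards the robot, and the bay (195,190) with the door shut and its knob at about (188,207). Next I'll enlarge the bay and lifter.

Run:
```python
import cv2,numpy as np
a=cv2.imread('pics/top0.png')[155:265,130:265];b=cv2.imread('pics/scene0.png')[115:225,250:395]
a=cv2.resize(a,None,fx=5,fy=5,interpolation=3)
cv2.imwrite('pics/ct.png',a)
cv2.imwrite('pics/cs.png',cv2.resize(b,None,fx=5,fy=5,interpolation=3))
```

```text
(no output)
```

View pics/ct.png

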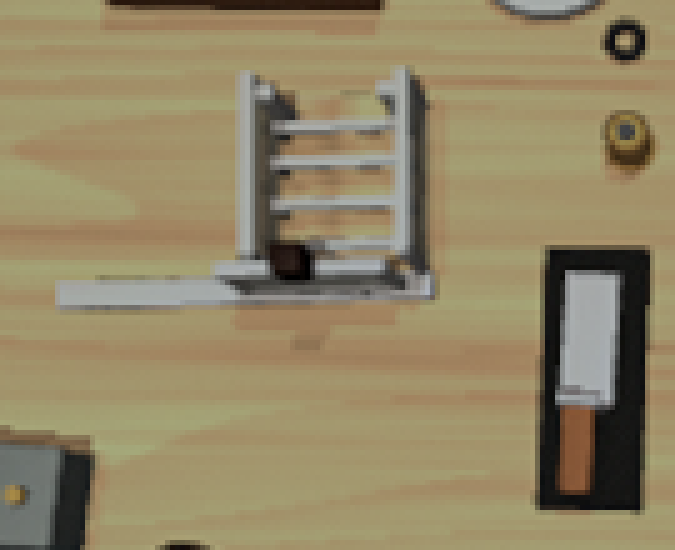

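View pics/cs.png

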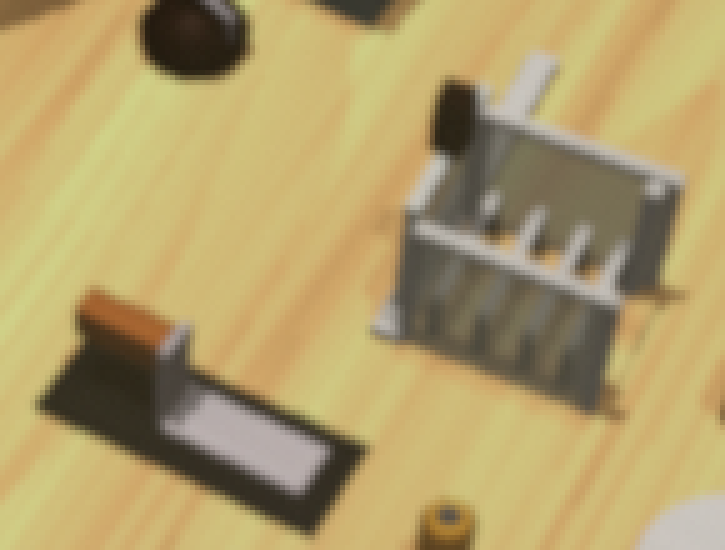

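Run:
```python
from h import *
T=lambda p:(np.array(p,float)+.5)/5-.5+[130,155]
S=lambda p:(np.array(p,float)+.5)/5-.5+[250,115]
f=lambda s,n,p,z:print(s,(ray(n,p,z)*1000).round(1)[:,:2].tolist())
f('bars L40,14,-16','top',T([[272,129],[272,163],[272,206]]),.04)
f('bars R40,14,-16,-46','top',T([[394,125],[394,158],[394,203],[394,243]]),.04)
f('wall L inner/outer/ctr','top',T([[254,160],[238,160],[246,72],[250,255]]),.1)
f('wall R','top',T([[393,160],[410,160],[402,68],[400,255]]),.1)
f('track ends','top',T([[57,294],[433,286]]),.008)
f('knob','top',T([[293,258]]),.145)
f('lifter blade corners','top',T([[566,270],[621,273],[610,405],[558,402]]),.006)
f('handle corners z67','top',T([[560,405],[595,405],[592,494],[558,494]]),.067)
f('mat','top',T([[547,248],[650,249],[643,510],[537,508]]),.003)
f('S mat','scene',S([[38,403],[86,325],[367,450],[314,533]]),.003)
f('S wallR top(near) ends','scene',S([[412,226],[618,300]]),.1)
f('S wallL top ends','scene',S([[480,108],[682,182]]),.1)
f('S knob top','scene',S([[460,84]]),.145)
f('S blade tip','scene',S([[328,447],[301,492]]),.006)
```

```text
bars L40,14,-16 [[700.8, 268.2], [676.2, 267.1], [645.2, 265.7]]
bars R40,14,-16,-46 [[705.0, 181.6], [681.1, 180.8], [648.7, 179.5], [620.0, 178.5]]
wall L inner/outer/ctr [[665.7, 265.9], [665.5, 276.8], [727.0, 274.2], [600.1, 265.5]]
wall R [[667.0, 171.2], [667.2, 159.6], [731.3, 167.4], [601.6, 164.0]]
track ends [[584.8, 424.5], [594.6, 154.7]]
knob [[591.1, 226.7]]
lifter blade corners [[607.9, 59.7], [606.3, 20.1], [510.9, 25.7], [512.5, 62.9]]
handle corners z67 [[504.5, 55.9], [504.9, 32.0], [444.0, 32.5], [443.6, 55.7]]
mat [[624.3, 74.1], [624.6, -0.2], [436.8, 0.7], [437.1, 76.0]]
S mat [[436.7, 7.3], [431.4, 74.3], [624.9, 73.8], [624.8, 4.4]]
S wallR top(near) ends [[600.5, 165.4], [728.2, 173.2]]
S wallL top ends [[594.9, 272.7], [725.3, 277.2]]
S knob top [[590.3, 242.1]]
S blade tip [[604.5, 62.2], [605.6, 24.8]]
```

Run:
```python
from h import *
from scipy.optimize import least_squares
obs={}
for n,(u0,u1,v0,v1) in dict(top=(180,196,200,214),scene=(333,347,126,150)).items():
    im=cv2.imread(f'pics/{n}0.png')[v0:v1,u0:u1]
    m=im.max(2)<75; v,u=np.nonzero(m); obs[n]=(u.mean()+u0,v.mean()+v0,m.sum(),u.min()+u0,u.max()+u0,v.min()+v0,v.max()+v0)
print(obs)
def hull(n,p):
    B=[[p[0]+a,p[1]+b,z] for a in(-.011,.011) for b in(-.011,.011) for z in(.1,.145)]
    q=proj(n,B).astype(np.float32);h=cv2.convexHull(q);M=cv2.moments(h);return np.array([M['m10']/M['m00'],M['m01']/M['m00']]),h
r=lambda p:np.r_[[hull(n,p)[0]-obs[n][:2] for n in obs]].ravel()
s=least_squares(r,[.592,.23]);print(s.x,s.fun)
for n in obs: print(n,cv2.contourArea(hull(n,s.x)[1]),hull(n,s.x)[1][:,0].min(0),hull(n,s.x)[1][:,0].max(0))
```

```text
{'top': (np.float64(186.75247524752476), np.float64(206.97029702970298), np.int64(101), np.int64(180), np.int64(195), np.int64(200), np.int64(212)), 'scene': (np.float64(340.93939393939394), np.float64(139.13131313131314), np.int64(99), np.int64(337), np.int64(345), np.int64(132), np.int64(146))}
[0.59195575 0.23488298] [ 0.31876799 -0.00544232 -0.6923768  -0.73514155]
top 76.43555219867267 [182.20319 202.5586 ] [191.93459 211.36755]
scene 140.73013919009827 [334.5746  129.47104] [346.0315  147.39607]
```

```bash
cat > go.py <<'E'
import sys
from h import *
from scipy.spatial.transform import Rotation as R
# go.py x y z yaw(of lifter/bay x axis, rad): delta in tool axes, in full-scale units
x,y,z,a=map(float,sys.argv[1:5])
s=state();C=R.from_rotvec(s['eef_rot'])
T=R.from_matrix(np.array([[-np.cos(a),-np.sin(a),0],[-np.sin(a),np.cos(a),0],[0,0,-1]]).T)
d=np.array([x,y,z])-s['tool_pos']
print('t',round(float(s['time']),2),'pos',s['tool_pos'].round(4),'j6',s['joint_pos'][5].round(2),'F',s['contact_force'].round(1))
print('rot first',((C.inv()*T).as_rotvec()/.1).round(2),'then shift',(T.inv().apply(d)/.03).round(2),'| shift before rot',(C.inv().apply(d)/.03).round(2))
E
python3 go.py .592 .232 .2 .042
```

```text
t 1.3 pos [0.2247 0.502  0.2393] j6 1.42 F [-0.3 -0.2  0. ]
rot first [-0.    0.   -4.63] then shift [-11.86  -9.51   1.31] | shift before rot [-14.85  -3.21   1.31]
```

Request:
play_rows --motion '[{"translation":[0,0,0],"rot":[0,0,-0.92],"jaw":-1},{"translation":[0,0,0],"rot":[0,0,-0.92],"jaw":-1},{"translation":[0,0,0],"rot":[0,0,-0.92],"jaw":-1},{"translation":[0,0,0],"rot":[0,0,-0.92],"jaw":-1},{"translation":[0,0,0],"rot":[0,0,-0.92],"jaw":-1}]'

```text
time: 1.8
tool_pos: [0.2247, 0.502, 0.2393]
eef_rot: [-0.067, 3.141, -0.0]
contact_force: [-0.2, -0.1, 0.3]
grip_width: 1.0
grip_force: 0.0
```

```bash
python3 go.py .592 .232 .2 .042
```

```text
t 1.8 pos [0.2247 0.502  0.2393] j6 0.95 F [-0.2 -0.1  0.3]
rot first [-0.   -0.    0.01] then shift [-11.86  -9.51   1.31] | shift before rot [-11.85  -9.52   1.31]
```

J6 is heading the safe way.

Request:
play_rows --motion '[{"translation":[-1,-0.8,0],"rot":[0,0,0],"jaw":-1},{"translation":[-1,-0.8,0],"rot":[0,0,0],"jaw":-1},{"translation":[-1,-0.8,0],"rot":[0,0,0],"jaw":-1},{"translation":[-1,-0.8,0],"rot":[0,0,0],"jaw":-1},{"translation":[-1,-0.8,0],"rot":[0,0,0],"jaw":-1},{"translation":[-1,-0.8,0],"rot":[0,0,0],"jaw":-1},{"translation":[-1,-0.8,0],"rot":[0,0,0],"jaw":-1},{"translation":[-1,-0.8,0],"rot":[0,0,0],"jaw":-1},{"translation":[-1,-0.8,0],"rot":[0,0,0],"jaw":-1},{"translation":[-1,-0.8,0],"rot":[0,0,0],"jaw":-1},{"translation":[-1,-0.8,0],"rot":[0,0,0],"jaw":-1},{"translation":[0,0,0],"rot":[0,0,0],"jaw":-1}]'

```text
time: 3.0
tool_pos: [0.568, 0.2482, 0.2382]
eef_rot: [0.055, -3.141, 0.001]
contact_force: [-0.8, 0.5, -0.4]
grip_width: 0.997
grip_force: 0.0
```

```bash
python3 go.py .592 .232 .117 .042
```

```text
t 3.0 pos [0.568  0.2482 0.2382] j6 0.24 F [-0.8  0.5 -0.4]
rot first [-0.01 -0.   -0.07] then shift [-0.78 -0.57  4.04] | shift before rot [-0.78 -0.57  4.04]
```

Request:
play_rows --motion '[{"translation":[-0.78,-0.57,1],"rot":[0,0,-0.07],"jaw":-1},{"translation":[0,0,1],"rot":[0,0,0],"jaw":-1},{"translation":[0,0,1],"rot":[0,0,0],"jaw":-1},{"translation":[0,0,1],"rot":[0,0,0],"jaw":-1},{"translation":[0,0,0],"rot":[0,0,0],"jaw":1},{"translation":[0,0,0],"rot":[0,0,0],"jaw":1},{"translation":[0,0,0],"rot":[0,0,0],"jaw":1},{"translation":[0,0,0],"rot":[0,0,0],"jaw":1},{"translation":[0,0,0],"rot":[0,0,0],"jaw":1},{"translation":[0,0,0],"rot":[0,0,0],"jaw":1}]' --grip_force 40

```text
time: 4.0
tool_pos: [0.5895, 0.2352, 0.1211]
eef_rot: [-0.073, 3.138, 0.001]
contact_force: [-1.5, -0.1, 6.2]
grip_width: 0.252
grip_force: 39.6
```

```bash
python3 go.py .5858 .3645 .117 .042; python3 -c "
from h import *
im=camera('top');cv2.imwrite('pics/t1.png',cv2.resize(cv2.cvtColor(im,4)[150:260,120:270],None,fx=5,fy=5))"
```

```text
t 4.0 pos [0.5895 0.2352 0.1211] j6 0.2 F [-1.5 -0.1  6.2]
rot first [0.01 0.03 0.04] then shift [-0.06  4.31  0.14] | shift before rot [-0.08  4.31  0.14]
```

View pics/t1.png

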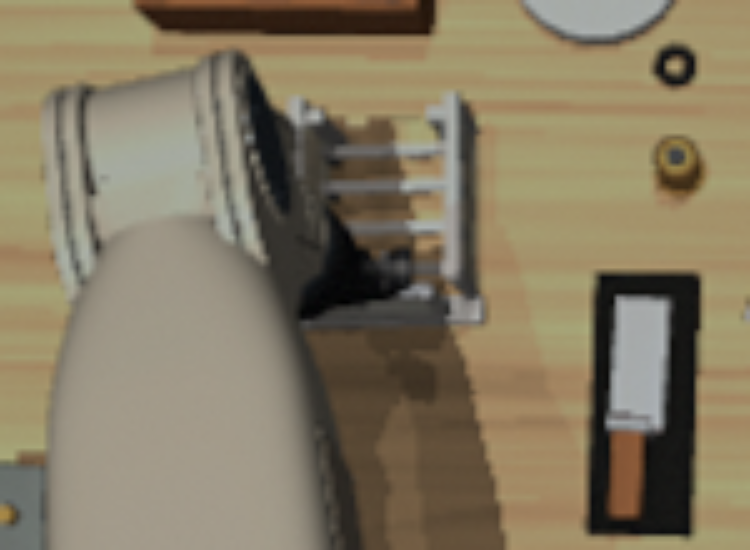

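The jaws hold the knob (opening about 21 mm), and the door was about 18 mm ajar. Now I'll slide it.

Request:
play_rows --motion '[{"translation":[0,0.6,0],"rot":[0,0,0],"jaw":1},{"translation":[0,0.75,0],"rot":[0,0,0],"jaw":1},{"translation":[0,0.75,0],"rot":[0,0,0],"jaw":1},{"translation":[0,0.75,0],"rot":[0,0,0],"jaw":1},{"translation":[0,0.7,0],"rot":[0,0,0],"jaw":1},{"translation":[0,0.5,0],"rot":[0,0,0],"jaw":1},{"translation":[0,0.25,0],"rot":[0,0,0],"jaw":1},{"translation":[0,0,0],"rot":[0,0,0],"jaw":1},{"translation":[0,0,0],"rot":[0,0,0],"jaw":1},{"translation":[0,0,0],"rot":[0,0,0],"jaw":1}]'

```text
time: 5.05
tool_pos: [0.5837, 0.3645, 0.1211]
eef_rot: [-0.073, 3.138, 0.002]
contact_force: [0.5, 1.2, 5.5]
grip_width: 0.249
grip_force: 40.7
```

Request:
play_rows --motion '[{"translation":[0,0.1,0],"rot":[0,0,0],"jaw":1},{"translation":[0,0.07,0],"rot":[0,0,0],"jaw":1},{"translation":[0,0,0],"rot":[0,0,0],"jaw":1},{"translation":[0,0,0],"rot":[0,0,0],"jaw":1}]'

```text
time: 5.45
tool_pos: [0.5836, 0.3651, 0.1211]
eef_rot: [-0.068, 3.139, -0.009]
contact_force: [-0.4, -20.8, 9.5]
grip_width: 0.256
grip_force: 41.4
```

Request:
play_rows --motion '[{"translation":[0,-0.15,0],"rot":[0,0,0],"jaw":1},{"translation":[0,0,0],"rot":[0,0,0],"jaw":-1},{"translation":[0,0,0],"rot":[0,0,0],"jaw":-1},{"translation":[0,0,0],"rot":[0,0,0],"jaw":-1},{"translation":[0,0,0],"rot":[0,0,0],"jaw":-1},{"translation":[0,0,-1],"rot":[0,0,0],"jaw":-1},{"translation":[0,0,-1],"rot":[0,0,0],"jaw":-1},{"translation":[0,0,-1],"rot":[0,0,0],"jaw":-1}]'

```text
time: 6.25
tool_pos: [0.5826, 0.3646, 0.2101]
eef_rot: [0.073, -3.14, 0.0]
contact_force: [0.6, 1.6, -0.2]
grip_width: 1.0
grip_force: 0.0
```

```bash
python3 go.py .4745 .044 .2 -0.02
```

```text
t 6.25 pos [0.5826 0.3646 0.2101] j6 0.39 F [ 0.6  1.6 -0.2]
rot first [-0.   -0.01  0.67] then shift [  3.39 -10.76   0.34] | shift before rot [  4.1  -10.51   0.34]
```

Request:
play_rows --motion '[{"translation":[0,0,0],"rot":[0,0,0.67],"jaw":-1},{"translation":[0.3,-1,0],"rot":[0,0,0],"jaw":-1},{"translation":[0.3,-1,0],"rot":[0,0,0],"jaw":-1},{"translation":[0.3,-1,0],"rot":[0,0,0],"jaw":-1},{"translation":[0.3,-1,0],"rot":[0,0,0],"jaw":-1},{"translation":[0.3,-1,0],"rot":[0,0,0],"jaw":-1},{"translation":[0.3,-1,0],"rot":[0,0,0],"jaw":-1},{"translation":[0.3,-1,0],"rot":[0,0,0],"jaw":-1},{"translation":[0.3,-1,0],"rot":[0,0,0],"jaw":-1},{"translation":[0.3,-1,0],"rot":[0,0,0],"jaw":-1},{"translation":[0.3,-1,0],"rot":[0,0,0],"jaw":-1},{"translation":[0,0,0],"rot":[0,0,0],"jaw":-1}]'

```text
time: 7.45
tool_pos: [0.4857, 0.0642, 0.2095]
eef_rot: [-0.037, -3.141, 0.001]
contact_force: [0.8, 1.2, -0.6]
grip_width: 0.997
grip_force: 0.0
```

```bash
python3 go.py .4745 .044 .044 -0.02
```

```text
t 7.45 pos [0.4857 0.0642 0.2095] j6 -0.02 F [ 0.8  1.2 -0.6]
rot first [-0.01 -0.   -0.03] then shift [ 0.36 -0.68  5.52] | shift before rot [ 0.36 -0.68  5.52]
```

Request:
play_rows --motion '[{"translation":[0.36,-0.68,1],"rot":[0,0,0],"jaw":-1},{"translation":[0,0,1],"rot":[0,0,0],"jaw":-1},{"translation":[0,0,1],"rot":[0,0,0],"jaw":-1},{"translation":[0,0,1],"rot":[0,0,0],"jaw":-1},{"translation":[0,0,1],"rot":[0,0,0],"jaw":-1},{"translation":[0,0,0.5],"rot":[0,0,0],"jaw":-1},{"translation":[0,0,0],"rot":[0,0,0],"jaw":-1}]'

```text
time: 8.15
tool_pos: [0.4743, 0.0469, 0.0424]
eef_rot: [-0.032, -3.138, -0.001]
contact_force: [-0.0, -0.4, 0.1]
grip_width: 1.002
grip_force: 0.0
```

```bash
python3 go.py .4745 .044 .044 -0.02; python3 -c "
from h import *
im=camera('scene');cv2.imwrite('pics/t2.png',cv2.resize(cv2.cvtColor(im,4)[115:235,230:370],None,fx=5,fy=5))"
```

```text
t 8.15 pos [0.4743 0.0469 0.0424] j6 -0.06 F [-0.  -0.4  0.1]
rot first [ 0.   -0.04 -0.  ] then shift [-0.01 -0.1  -0.05] | shift before rot [-0.01 -0.1  -0.05]
```

View pics/t2.png

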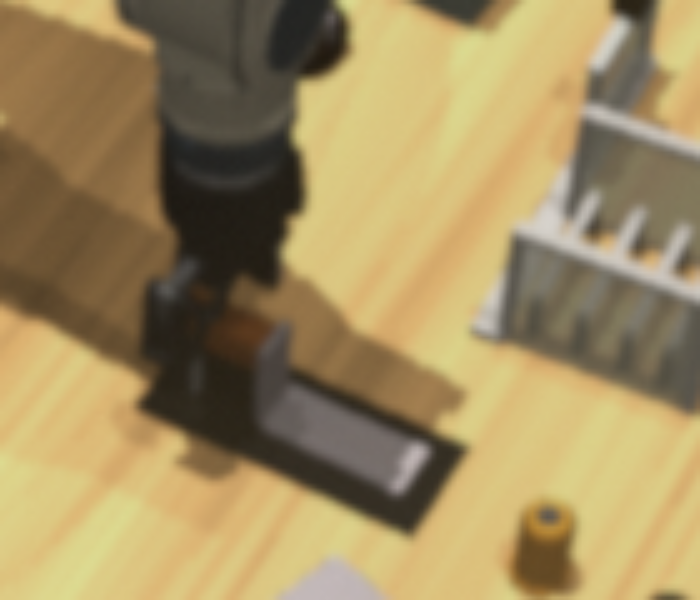

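The open fingers straddle the wooden handle (crop 215,310). The door stands open and the knob is clear of the bay. Closing now.

Request:
play_rows --motion '[{"translation":[0,-0.1,-0.03],"rot":[0,-0.04,0],"jaw":-1},{"translation":[0,0,0],"rot":[0,0,0],"jaw":1},{"translation":[0,0,0],"rot":[0,0,0],"jaw":1},{"translation":[0,0,0],"rot":[0,0,0],"jaw":1},{"translation":[0,0,0],"rot":[0,0,0],"jaw":1},{"translation":[0,0,0],"rot":[0,0,0],"jaw":1},{"translation":[0,0,0],"rot":[0,0,0],"jaw":1},{"translation":[0,0,0],"rot":[0,0,0],"jaw":1}]' --grip_force 90

```text
time: 9.0
tool_pos: [0.4755, 0.0432, 0.0456]
eef_rot: [0.033, 3.137, 0.0]
contact_force: [-1.9, 1.3, 5.4]
grip_width: 0.243
grip_force: 87.7
```

```bash
python3 go.py .4745 .044 .044 -0.02
```

```text
t 9.0 pos [0.4755 0.0432 0.0456] j6 -0.06 F [-1.9  1.3  5.4]
rot first [ 0.    0.05 -0.01] then shift [0.03 0.02 0.05] | shift before rot [0.03 0.02 0.05]
```

Request:
play_rows --motion '[{"translation":[0,0,-0.5],"rot":[0,0,0],"jaw":1},{"translation":[0,0,-1],"rot":[0,0,0],"jaw":1},{"translation":[0,0,-1],"rot":[0,0,0],"jaw":1},{"translation":[0,0,-0.5],"rot":[0,0,0.7],"jaw":1},{"translation":[0,0,0],"rot":[0,0,0.7],"jaw":1},{"translation":[0,0,0],"rot":[0,0,0.7],"jaw":1},{"translation":[0,0,0],"rot":[0,0,0.7],"jaw":1},{"translation":[0,0,0],"rot":[0,0,0.14],"jaw":1},{"translation":[0,0,0],"rot":[0,0,0],"jaw":1}]'

```text
time: 9.9
tool_pos: [0.4748, 0.0432, 0.135]
eef_rot: [0.49, 3.1, 0.001]
contact_force: [0.1, -0.3, -1.8]
grip_width: 0.242
grip_force: 88.1
```

```bash
cat > look.py <<'E'
from h import *
for n in('top','scene'):
    camera(n)
    for o,z in(('card1',.02),('lifter',.06)):
        for d in silhouettes(o,n):
            if d['conf']>.25: print(n,o,round(d['conf'],2),rect(d['pixels'],n,z))
E
python3 go.py .4806 -.0782 .1 -0.314; python3 look.py; python3 -c "
from h import *
im=camera('scene');cv2.imwrite('pics/t3.png',cv2.resize(cv2.cvtColor(im,4)[110:270,200:400],None,fx=4,fy=3.75))"
```

```text
t 9.9 pos [0.4748 0.0432 0.135 ] j6 0.23 F [ 0.1 -0.3 -1.8]
rot first [0.01 0.03 0.  ] then shift [-1.43 -3.79  1.17] | shift before rot [-1.43 -3.79  1.17]
top card1 0.91 [570.2, -395.0, 84.7, 83.4, 51.1]
top card1 0.74 [611.5, -280.0, 76.1, 77.9, 63.7]
top card1 0.67 [662.8, -135.9, 81.1, 81.9, 72.0]
top card1 0.57 [298.2, -354.7, 83.7, 79.3, 53.8]
top lifter 0.65 [563.8, 10.0, 83.9, 31.2, 1.4]
top lifter 0.65 [472.2, -581.1, 99.4, 27.5, 15.1]
scene card1 0.95 [611.7, -281.9, 83.6, 87.2, 64.1]
scene card1 0.81 [570.1, -397.6, 80.3, 86.8, 52.7]
scene card1 0.56 [301.2, -360.2, 81.3, 88.5, 53.2]
scene card1 0.55 [663.6, -138.7, 88.0, 85.1, 71.8]
scene lifter 0.69 [505.6, 67.4, 59.7, 190.3, 58.9]
```

View pics/t3.png

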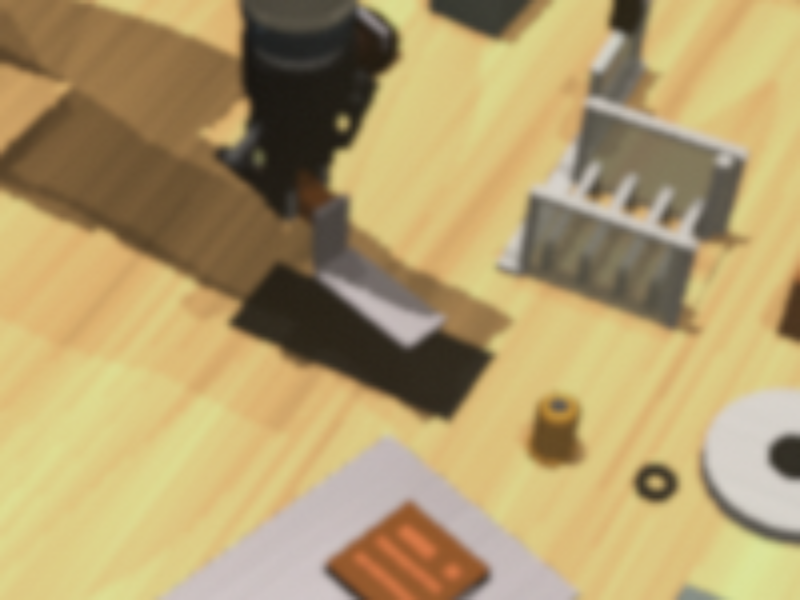

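Run:
```python
from h import *
p=np.array([[443,318],[405,347]])/[4,3.75]+[200,110]-.4
print(ray('scene',p,.0954)*1000, proj('scene',[[.474+.132*.951+.019*.309,.0432-.132*.309+.019*.951,.0954],[.474+.132*.951-.019*.309,.0432-.132*.309-.019*.951,.0954]]),p)
```

```text
[[602.49076762  22.61807065  95.4       ]
 [591.99370279 -14.5475534   95.4       ]] [[310.92928779 195.33242009]
 [301.19718016 202.65030453]] [[310.35       194.4       ]
 [300.85       202.13333333]]
```

Request:
play_rows --motion '[{"translation":[-0.35,-0.95,0],"rot":[0,0,0],"jaw":1},{"translation":[-0.35,-0.95,0],"rot":[0,0,0],"jaw":1},{"translation":[-0.35,-0.95,0],"rot":[0,0,0],"jaw":1},{"translation":[-0.35,-0.95,0.6],"rot":[0,0,0],"jaw":1},{"translation":[0,0,1],"rot":[0,0,0],"jaw":1},{"translation":[0,0,0.8],"rot":[0,0,0],"jaw":1},{"translation":[0,0,0],"rot":[0,0,0],"jaw":1}]'

```text
time: 10.95
tool_pos: [0.4781, -0.0779, 0.0607]
eef_rot: [-0.493, -3.101, -0.002]
contact_force: [-1.2, 0.2, -1.5]
grip_width: 0.24
grip_force: 88.4
```

```bash
python3 go.py .5852 -.112 .0515 -0.314
```

```text
t 10.95 pos [ 0.4781 -0.0779  0.0607] j6 -0.02 F [-1.2  0.2 -1.5]
rot first [ 0.01 -0.01 -0.01] then shift [-3.75  0.02  0.31] | shift before rot [-3.75  0.03  0.3 ]
```

Request:
play_rows --motion '[{"translation":[0,0.02,0.31],"rot":[0,0,0],"jaw":1},{"translation":[0,0,0],"rot":[0,0,0],"jaw":1},{"translation":[-0.5,0,0],"rot":[0,0,0],"jaw":1},{"translation":[-0.6,0,0],"rot":[0,0,0],"jaw":1},{"translation":[-0.6,0,0],"rot":[0,0,0],"jaw":1},{"translation":[-0.6,0,0],"rot":[0,0,0],"jaw":1},{"translation":[-0.6,0,0],"rot":[0,0,0],"jaw":1},{"translation":[-0.5,0,0],"rot":[0,0,0],"jaw":1},{"translation":[-0.35,0,0],"rot":[0,0,0],"jaw":1},{"translation":[0,0,0],"rot":[0,0,0],"jaw":1}]'

```text
time: 11.95
tool_pos: [0.5884, -0.1127, 0.0549]
eef_rot: [0.491, 3.097, 0.0]
contact_force: [-0.3, 0.3, -2.3]
grip_width: 0.243
grip_force: 88.4
```

```bash
python3 go.py .5852 -.112 .0515 -0.314; python3 -c "
from h import *
im=camera('scene');cv2.imwrite('pics/t4.png',cv2.resize(cv2.cvtColor(im,4)[170:310,200:375],None,fx=4,fy=4))
camera('top');[print(rect(d['pixels'],'top',.02)) for d in silhouettes('card1','top')]"
```

```text
t 11.95 pos [ 0.5884 -0.1127  0.0549] j6 -0.02 F [-0.3  0.3 -2.3]
rot first [ 0.01  0.05 -0.01] then shift [ 0.11 -0.01  0.11] | shift before rot [ 0.11 -0.01  0.11]
[299.1, -354.8, 81.3, 80.6, 54.0]
[610.0, -279.3, 82.3, 84.4, 63.7]
```

View pics/t4.png

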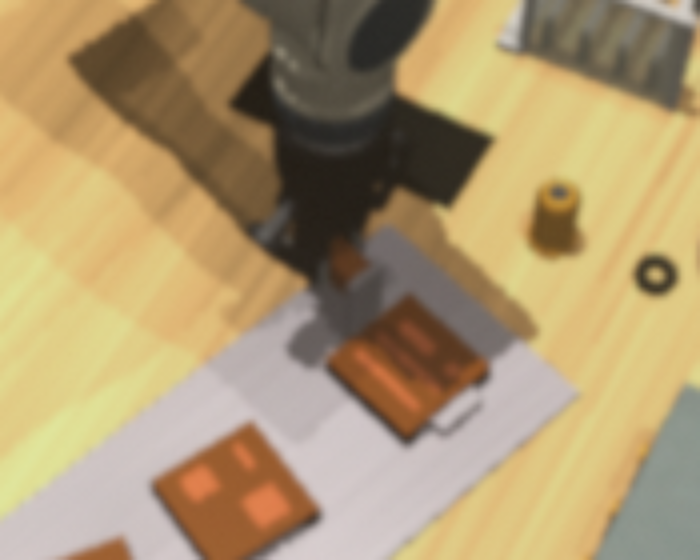

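Request:
play_rows --motion '[{"translation":[0.1,0,-0.15],"rot":[0,0,0],"jaw":1},{"translation":[0,0,-0.2],"rot":[0,0,0],"jaw":1},{"translation":[0,0,-0.3],"rot":[0,0,0],"jaw":1},{"translation":[0,0,-0.4],"rot":[0,0,0],"jaw":1},{"translation":[0,0,-0.5],"rot":[0,0,0],"jaw":1},{"translation":[0,0,-0.5],"rot":[0,0,0],"jaw":1},{"translation":[0,0,-0.3],"rot":[0,0,0],"jaw":1},{"translation":[0,0,-0.15],"rot":[0,0,0],"jaw":1},{"translation":[0,0,0],"rot":[0,0,0],"jaw":1}]'

```text
time: 13.0
tool_pos: [0.5841, -0.1116, 0.13]
eef_rot: [0.492, 3.098, 0.001]
contact_force: [0.4, -0.6, -2.8]
grip_width: 0.241
grip_force: 88.3
```

```bash
python3 go.py .4512 .2092 .115 0.044; python3 -c "
from h import *
for n in ('top','scene'):
  camera(n);[print(n,d['conf'],rect(d['pixels'],n,.077)) for d in silhouettes('card1',n)]"
```

```text
t 13.0 pos [ 0.5841 -0.1116  0.13  ] j6 -0.02 F [ 0.4 -0.6 -2.8]
rot first [ 0.    0.05 -3.59] then shift [ 3.96 10.88  0.5 ] | shift before rot [7.53 8.8  0.47]
top 0.74 [301.8, -344.2, 78.1, 78.7, 52.5]
top 0.72 [601.9, -271.5, 78.0, 79.7, 63.9]
top 0.71 [564.2, -384.4, 76.7, 77.4, 49.4]
scene 0.88 [658.3, -130.1, 88.6, 85.9, 72.3]
scene 0.64 [331.6, -381.0, 75.9, 85.2, 53.7]
scene 0.63 [628.4, -306.7, 80.2, 82.2, 64.0]
scene 0.48 [595.1, -86.6, 34.7, 89.4, 33.9]
scene 0.32 [608.9, -10.2, 74.7, 74.1, 88.9]
```

Request:
play_rows --motion '[{"translation":[0,0,0],"rot":[0,0,-0.3],"jaw":1},{"translation":[0,0,0],"rot":[0,0,-0.6],"jaw":1},{"translation":[0,0,0],"rot":[0,0,-0.7],"jaw":1},{"translation":[0,0,0],"rot":[0,0,-0.7],"jaw":1},{"translation":[0,0.15,0],"rot":[0,0,-0.7],"jaw":1},{"translation":[0.1,0.3,0],"rot":[0,0,-0.4],"jaw":1},{"translation":[0.2,0.5,0],"rot":[0,0,-0.19],"jaw":1},{"translation":[0.25,0.7,0],"rot":[0,0,0],"jaw":1},{"translation":[0.33,0.9,0],"rot":[0,0,0],"jaw":1},{"translation":[0.33,0.9,0],"rot":[0,0,0],"jaw":1},{"translation":[0.33,0.9,0],"rot":[0,0,0],"jaw":1},{"translation":[0.33,0.9,0],"rot":[0,0,0],"jaw":1}]'

```text
time: 14.4
tool_pos: [0.5209, 0.0455, 0.1291]
eef_rot: [-0.07, 3.137, 0.0]
contact_force: [-0.0, 0.5, -2.2]
grip_width: 0.238
grip_force: 88.3
```

Request:
play_rows --motion '[{"translation":[0.33,0.9,0],"rot":[0,0,0],"jaw":1},{"translation":[0.33,0.9,0],"rot":[0,0,0],"jaw":1},{"translation":[0.33,0.9,0],"rot":[0,0,0],"jaw":1},{"translation":[0.33,0.9,0],"rot":[0,0,0],"jaw":1},{"translation":[0.33,0.9,0],"rot":[0,0,0],"jaw":1},{"translation":[0.2,0.6,0],"rot":[0,0,0],"jaw":1},{"translation":[0.1,0.3,0],"rot":[0,0,0],"jaw":1},{"translation":[0,0,0],"rot":[0,0,0],"jaw":1}]'

```text
time: 15.2
tool_pos: [0.4557, 0.2041, 0.1289]
eef_rot: [-0.073, 3.137, 0.0]
contact_force: [-0.0, -0.7, -3.0]
grip_width: 0.238
grip_force: 104.8
```

```bash
python3 go.py .4512 .2092 .107 0.044
```

```text
t 15.2 pos [0.4557 0.2041 0.1289] j6 0.21 F [-0.  -0.7 -3. ]
rot first [-0.    0.04  0.02] then shift [0.14 0.18 0.73] | shift before rot [0.15 0.18 0.73]
```

Request:
play_rows --motion '[{"translation":[0,0.1,0.35],"rot":[0,0,0],"jaw":1},{"translation":[0,0.08,0.3],"rot":[0,0,0],"jaw":1},{"translation":[0,0,0],"rot":[0,0,0],"jaw":1},{"translation":[0,0,0],"rot":[0,0,0],"jaw":1}]'

```text
time: 15.6
tool_pos: [0.4565, 0.2079, 0.1087]
eef_rot: [-0.068, 3.138, -0.001]
contact_force: [0.1, 0.1, -1.7]
grip_width: 0.235
grip_force: 104.8
```

```bash
python3 go.py .5811 .2149 .107 0.044; python3 -c "
from h import *
for n in ('top','scene'):
  im=camera(n);[print(n,d['conf'],rect(d['pixels'],n,.0735)) for d in silhouettes('card1',n)]
cv2.imwrite('pics/t5.png',cv2.resize(cv2.cvtColor(im,4)[100:240,230:405],None,fx=4,fy=4))"
```

```text
t 15.6 pos [0.4565 0.2079 0.1087] j6 0.22 F [ 0.1  0.1 -1.7]
rot first [-0.01  0.03 -0.  ] then shift [-4.16  0.05  0.06] | shift before rot [-4.16  0.05  0.07]
top 0.96 [602.5, -275.4, 84.1, 83.0, 63.7]
top 0.88 [563.6, -384.7, 78.4, 79.9, 52.5]
top 0.88 [550.4, 211.0, 75.4, 78.3, 13.6]
top 0.59 [300.1, -345.4, 78.3, 77.2, 53.0]
top 0.36 [650.3, 289.8, 159.2, 282.3, 2.7]
scene 0.94 [330.1, -381.2, 79.3, 89.2, 53.4]
scene 0.9 [553.8, 203.0, 79.9, 94.1, 10.5]
scene 0.61 [587.7, -415.4, 76.5, 80.9, 52.0]
scene 0.55 [628.0, -306.5, 81.6, 84.7, 64.1]
```

View pics/t5.png

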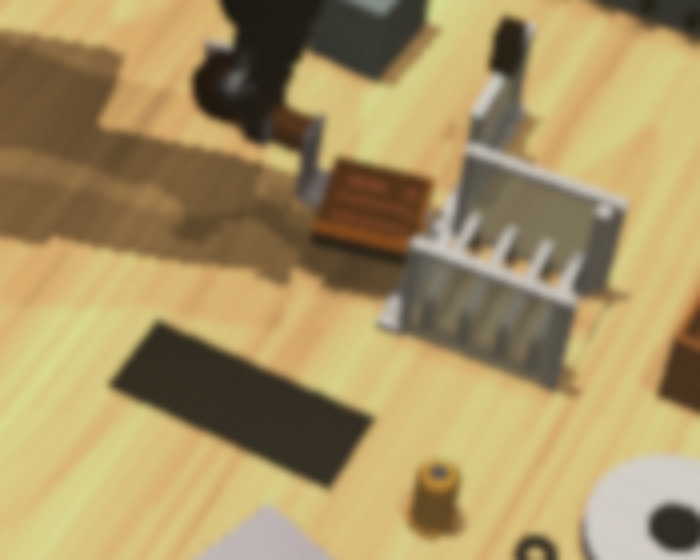

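The card has crept about 12 mm forward and turned about 9° on the blade, so friction is low. I'll square it by turning the lifter slowly, and move more gently from here.

Request:
play_rows --motion '[{"translation":[0,0.1,0],"rot":[0,0,0.1],"jaw":1},{"translation":[0,0.15,0],"rot":[0,0,0.2],"jaw":1},{"translation":[0,0.15,0],"rot":[0,0,0.3],"jaw":1},{"translation":[0,0.15,0],"rot":[0,0,0.3],"jaw":1},{"translation":[0,0.1,0],"rot":[0,0,0.3],"jaw":1},{"translation":[0,0.05,0],"rot":[0,0,0.25],"jaw":1},{"translation":[0,0,0],"rot":[0,0,0.15],"jaw":1},{"translation":[0,0,0],"rot":[0,0,0.06],"jaw":1},{"translation":[0,0,0],"rot":[0,0,0],"jaw":1},{"translation":[0,0,0],"rot":[0,0,0],"jaw":1}]'

```text
time: 16.8
tool_pos: [0.4565, 0.2292, 0.1093]
eef_rot: [0.191, 3.132, 0.0]
contact_force: [0.7, -0.1, -1.1]
grip_width: 0.233
grip_force: 104.7
```

```bash
python3 go.py .4552 .2289 .107 -0.122; python3 -c "
from h import *
for n in ('top','scene'):
  im=camera(n);[print(n,d['conf'],rect(d['pixels'],n,.0725)) for d in silhouettes('card1',n)]
  if n=='top': cv2.imwrite('pics/t6.png',cv2.resize(cv2.cvtColor(im,4)[160:280,130:270],None,fx=5,fy=5))"
```

```text
t 16.8 pos [0.4565 0.2292 0.1093] j6 0.42 F [ 0.7 -0.1 -1.1]
rot first [0.   0.04 0.  ] then shift [ 0.04 -0.02  0.08] | shift before rot [ 0.04 -0.02  0.08]
top 0.69 [602.7, -273.9, 78.2, 78.4, 63.9]
top 0.66 [299.6, -346.0, 77.0, 77.2, 54.1]
top 0.63 [551.3, 218.4, 76.5, 78.9, 2.2]
top 0.6 [563.5, -384.6, 78.7, 80.7, 50.5]
scene 0.89 [587.8, -415.1, 79.8, 84.8, 51.9]
scene 0.76 [552.7, 208.8, 85.4, 98.0, 2.1]
scene 0.75 [626.3, -305.1, 82.1, 84.0, 64.0]
scene 0.18 [654.5, 283.1, 154.5, 369.7, 9.4]
```

View pics/t6.png

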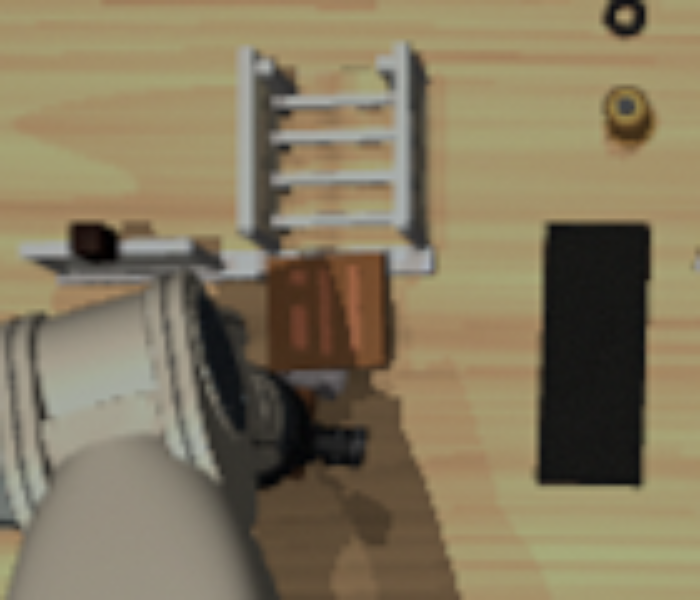

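Request:
play_rows --motion '[{"translation":[-0.1,-0.05,0],"rot":[0,0,0],"jaw":1},{"translation":[-0.25,0.0,0],"rot":[0,0,0],"jaw":1},{"translation":[-0.35,0.05,0],"rot":[0,0,0],"jaw":1},{"translation":[-0.45,0.06,0],"rot":[0,0,0],"jaw":1},{"translation":[-0.45,0.06,0],"rot":[0,0,0],"jaw":1},{"translation":[-0.45,0.06,0],"rot":[0,0,0],"jaw":1},{"translation":[-0.45,0.06,0],"rot":[0,0,0],"jaw":1},{"translation":[-0.45,0.06,0],"rot":[0,0,0],"jaw":1},{"translation":[-0.35,0.05,0],"rot":[0,0,0],"jaw":1},{"translation":[-0.2,0.04,0],"rot":[0,0,0],"jaw":1},{"translation":[-0.1,0.02,0],"rot":[0,0,0],"jaw":1},{"translation":[0,0,0],"rot":[0,0,0],"jaw":1}]'

```text
time: 18.2
tool_pos: [0.5654, 0.2284, 0.1095]
eef_rot: [0.191, 3.132, 0.0]
contact_force: [-0.1, 1.2, -2.2]
grip_width: 0.238
grip_force: 104.8
```

```bash
python3 go.py .5702 .2305 .107 -0.122; python3 -c "
from h import *
for n in ('top','scene'):
  im=camera(n);[print(n,d['conf'],rect(d['pixels'],n,.072)) for d in silhouettes('card1',n)]
  if n=='top': cv2.imwrite('pics/t7.png',cv2.resize(cv2.cvtColor(im,4)[160:280,130:270],None,fx=5,fy=5))"
```

```text
t 18.2 pos [0.5654 0.2284 0.1095] j6 0.37 F [-0.1  1.2 -2.2]
rot first [0.   0.04 0.  ] then shift [-0.15  0.09  0.08] | shift before rot [-0.15  0.09  0.08]
top 0.77 [562.0, -385.0, 80.0, 80.3, 53.0]
top 0.65 [600.8, -272.8, 79.8, 81.6, 65.3]
top 0.61 [300.2, -345.5, 75.8, 75.1, 52.1]
top 0.56 [657.9, 216.0, 81.8, 86.5, 2.6]
top 0.44 [437.3, 457.1, 59.3, 76.3, 86.7]
scene 0.9 [587.9, -415.8, 78.3, 83.2, 51.8]
scene 0.85 [658.4, 229.8, 84.0, 61.8, 1.0]
scene 0.62 [329.0, -378.9, 75.7, 84.6, 53.1]
scene 0.58 [625.2, -304.6, 80.9, 81.2, 63.4]
```

View pics/t7.png

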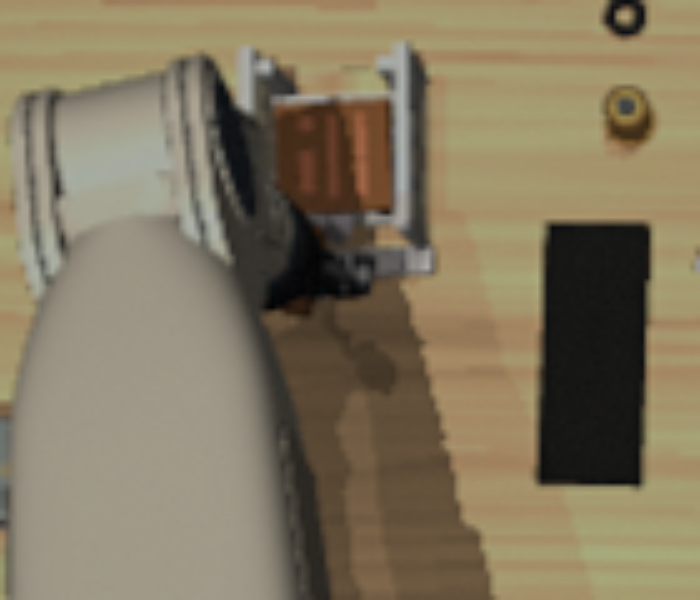

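Request:
play_rows --motion '[{"translation":[-0.08,0.05,0],"rot":[0,0,0],"jaw":1},{"translation":[-0.07,0.04,0.1],"rot":[0,0,0],"jaw":1},{"translation":[0,0,0.15],"rot":[0,0,0],"jaw":1},{"translation":[0,0,0.2],"rot":[0,0,0],"jaw":1},{"translation":[0,0,0.13],"rot":[0,0,0],"jaw":1},{"translation":[0,0,0.1],"rot":[0,0,0],"jaw":1},{"translation":[0,0,0.1],"rot":[0,0,0],"jaw":1},{"translation":[0,0,0],"rot":[0,0,0],"jaw":1},{"translation":[0,0,0],"rot":[0,0,0],"jaw":1}]'

```text
time: 19.3
tool_pos: [0.57, 0.2308, 0.0868]
eef_rot: [0.19, 3.131, 0.001]
contact_force: [-3.8, 1.8, 4.0]
grip_width: 0.237
grip_force: 106.0
```

```bash
python3 go.py .5702 .2310 .0863 -0.122
```

```text
t 19.3 pos [0.57   0.2308 0.0868] j6 0.37 F [-3.8  1.8  4. ]
rot first [0.01 0.05 0.01] then shift [-0.    0.01  0.02] | shift before rot [-0.    0.01  0.02]
```

Request:
play_rows --motion '[{"translation":[0,0,-0.05],"rot":[0,0,0],"jaw":1},{"translation":[0,0,0],"rot":[0,0,0],"jaw":1},{"translation":[0,0,0],"rot":[0,0,0],"jaw":1}]'

```text
time: 19.6
tool_pos: [0.5702, 0.2305, 0.0876]
eef_rot: [0.191, 3.132, 0.0]
contact_force: [0.8, 0.8, -0.2]
grip_width: 0.232
grip_force: 105.2
```

Request:
play_rows --motion '[{"translation":[0,0,-0.05],"rot":[0,0,0],"jaw":1},{"translation":[0,0,0],"rot":[0,0,0],"jaw":1},{"translation":[0,0,0],"rot":[0,0,0],"jaw":1}]'

```text
time: 19.9
tool_pos: [0.57, 0.2304, 0.0891]
eef_rot: [0.191, 3.132, -0.0]
contact_force: [-0.5, -0.0, -2.3]
grip_width: 0.232
grip_force: 105.0
```

Request:
play_rows --motion '[{"translation":[0,0,-0.05],"rot":[0,0,0],"jaw":1},{"translation":[0,0,0],"rot":[0,0,0],"jaw":1},{"translation":[0,0,0],"rot":[0,0,0],"jaw":1}]'

```text
time: 20.2
tool_pos: [0.5701, 0.2305, 0.0909]
eef_rot: [0.191, 3.132, 0.0]
contact_force: [1.4, -1.1, -2.1]
grip_width: 0.24
grip_force: 105.0
```

Request:
play_rows --motion '[{"translation":[0,0,0.05],"rot":[0,-0.1,0],"jaw":1},{"translation":[0,0,0],"rot":[0,-0.1,0],"jaw":1},{"translation":[0,0,0],"rot":[0,0,0],"jaw":1},{"translation":[0,0,0],"rot":[0,0,0],"jaw":1},{"translation":[0.1,0,0],"rot":[0,0,0],"jaw":1},{"translation":[0.1,0,0],"rot":[0,0,0],"jaw":1},{"translation":[0.1,0,0],"rot":[0,0,0],"jaw":1},{"translation":[0,0,0],"rot":[0,0,0],"jaw":1}]' --grip_force 118

```text
time: 21.0
tool_pos: [0.5607, 0.2317, 0.0892]
eef_rot: [0.189, 3.112, -0.002]
contact_force: [-0.3, 0.4, -1.6]
grip_width: 0.234
grip_force: 115.9
```

```bash
python3 go.py .4 .2 .0863 -0.122; python3 -c "
from h import *
for z in (.056,):
 for n in ('top','scene'):
  im=camera(n);[print(n,d['conf'],rect(d['pixels'],n,z)) for d in silhouettes('card1',n)]"
```

```text
t 21.0 pos [0.5607 0.2317 0.0892] j6 0.38 F [-0.3  0.4 -1.6]
rot first [0.   0.24 0.  ] then shift [ 5.19 -1.7   0.1 ] | shift before rot [ 5.19 -1.7  -0.03]
top 0.85 [565.7, -388.3, 78.7, 79.5, 51.9]
top 0.75 [664.3, 219.3, 79.5, 80.4, 2.6]
top 0.68 [605.7, -275.3, 77.5, 82.3, 63.9]
top 0.66 [298.2, -348.5, 80.4, 81.4, 52.8]
top 0.35 [606.9, -263.0, 428.4, 186.9, 71.6]
scene 0.98 [622.1, -297.6, 81.3, 82.7, 63.9]
scene 0.86 [581.7, -410.2, 79.5, 83.8, 51.8]
scene 0.85 [663.4, 237.5, 79.7, 52.2, 3.3]
scene 0.62 [321.2, -373.3, 77.7, 89.5, 53.9]
```

Request:
play_rows --motion '[{"translation":[0.2,0,-0.01],"rot":[0,0,0],"jaw":1},{"translation":[0.4,0,-0.01],"rot":[0,0,0],"jaw":1},{"translation":[0.5,0,-0.01],"rot":[0,0,0],"jaw":1},{"translation":[0.5,0,-0.01],"rot":[0,0,0],"jaw":1},{"translation":[0.5,0,-0.01],"rot":[0,0,0],"jaw":1},{"translation":[0.5,0,-0.01],"rot":[0,0,0],"jaw":1},{"translation":[0.5,0,-0.01],"rot":[0,0,0],"jaw":1},{"translation":[0.5,0,-0.01],"rot":[0,0,0],"jaw":1},{"translation":[0.4,0,-0.01],"rot":[0,0,0],"jaw":1},{"translation":[0,0,-0.5],"rot":[0,0,0],"jaw":1},{"translation":[0,0,-0.5],"rot":[0,0,0],"jaw":1},{"translation":[0,0,0],"rot":[0,0,0],"jaw":1}]'

```text
time: 22.4
tool_pos: [0.4418, 0.2468, 0.1206]
eef_rot: [0.189, 3.109, 0.0]
contact_force: [0.1, 0.7, -1.5]
grip_width: 0.234
grip_force: 115.9
```

```bash
python3 go.py .4801 -.091 .125 -0.454; python3 look.py; python3 -c "
from h import *
im=camera('scene');cv2.imwrite('pics/t8.png',cv2.resize(cv2.cvtColor(im,4)[90:210,240:400],None,fx=5,fy=5))"
```

```text
t 22.4 pos [0.4418 0.2468 0.1206] j6 0.47 F [ 0.1  0.7 -1.5]
rot first [0.06 0.26 3.32] then shift [-6.09 -9.56 -0.15] | shift before rot [ -2.64 -11.02  -0.1 ]
top card1 0.97 [570.0, -396.5, 78.6, 80.0, 52.1]
top card1 0.77 [297.5, -354.5, 83.6, 81.2, 53.0]
top card1 0.62 [670.7, 228.7, 84.8, 85.8, 4.1]
top card1 0.57 [610.1, -281.1, 82.5, 82.6, 63.9]
top lifter 0.62 [524.9, 241.1, 44.2, 118.2, 82.1]
scene card1 0.9 [571.2, -397.6, 83.0, 89.1, 52.0]
scene card1 0.84 [301.5, -359.7, 83.2, 93.3, 54.0]
scene card1 0.67 [611.4, -283.0, 85.9, 89.6, 64.1]
scene card1 0.61 [654.0, 270.8, 81.1, 49.0, 4.7]
scene card1 0.32 [535.9, 28.8, 78.7, 189.8, 89.8]
scene lifter 0.71 [486.8, 269.9, 64.6, 180.2, 62.1]
```

View pics/t8.png

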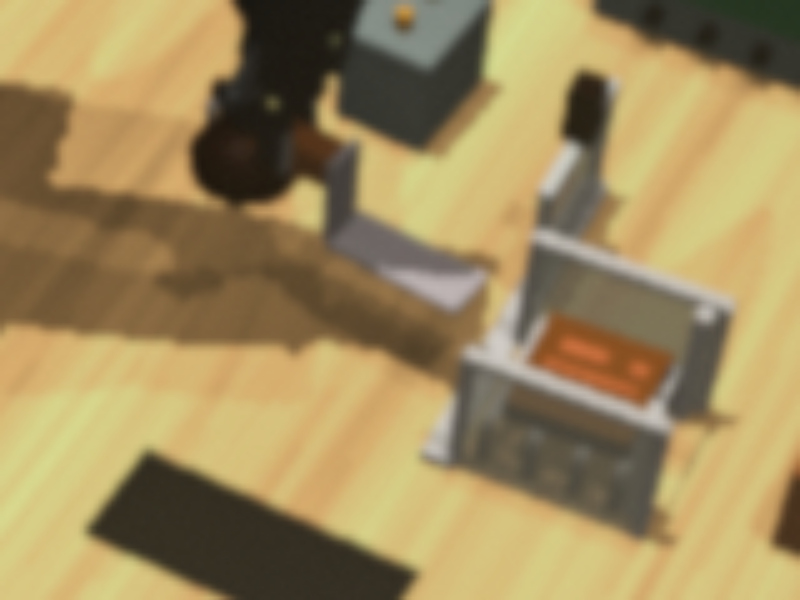

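```bash
cat > fitl.py <<'E'
from h import *
from scipy.optimize import least_squares
from scipy.spatial.transform import Rotation as R
L=np.array([[50,19,3],[50,-19,3],[-45,-19,3],[-51,-15,64],[-45,15,64]])/1000.
px=np.array([[488,268],[460,313],[335,243],[325,150],[356,146]])/5+[240,90]-.4
s=np.array([.4418,.2468,.1206])
def P(q): # yaw, pitch(tip up +), x, y, z of lifter point (-82,0,42.6)
    return proj('scene',s+q[2:]+R.from_euler('ZY',[q[0],-q[1]]).apply(L-[-.082,0,.0426]))
f=lambda q:np.r_[(P(q)-px).ravel(),(q-[-.122,0,0,0,0])/[.03,.1,.003,.003,.003]]
r=least_squares(f,[-.122,0,0,0,0]);print(r.x.round(4));print((P(r.x)-px).round(1).tolist())
E
python3 fitl.py
```

```text
[-0.1203  0.0265  0.0047 -0.0006 -0.0023]
[[0.3, 0.3], [-0.8, -1.3], [-1.8, -0.4], [-0.1, 2.1], [1.0, -1.9]]
```

Request:
play_rows --motion '[{"translation":[0,-0.3,0],"rot":[0,-0.2,0],"jaw":1},{"translation":[0,-0.7,0],"rot":[0,0,0.8],"jaw":1},{"translation":[0,-0.7,0],"rot":[0,0,0.8],"jaw":1},{"translation":[0,-0.7,0],"rot":[0,0,0.8],"jaw":1},{"translation":[0,-0.7,0],"rot":[0,0,0.8],"jaw":1},{"translation":[0,-0.5,0],"rot":[0,0,0.12],"jaw":1},{"translation":[0,0,0],"rot":[0,0,0],"jaw":1}]'

```text
time: 23.45
tool_pos: [0.4128, 0.1411, 0.1182]
eef_rot: [0.697, 3.018, 0.007]
contact_force: [0.4, -0.7, -2.4]
grip_width: 0.233
grip_force: 116.0
```

```bash
python3 go.py .4383 -.1963 .07 -0.454
```

```text
t 23.45 pos [0.4128 0.1411 0.1182] j6 0.6 F [ 0.4 -0.7 -2.4]
rot first [0.14 0.42 0.  ] then shift [-5.7  -9.73  1.61] | shift before rot [-5.63 -9.76  1.7 ]
```

Request:
play_rows --motion '[{"translation":[-0.3,-0.5,0],"rot":[0.14,0,0],"jaw":1},{"translation":[-0.55,-0.95,0],"rot":[0,0,0],"jaw":1},{"translation":[-0.55,-0.95,0],"rot":[0,0,0],"jaw":1},{"translation":[-0.55,-0.95,0],"rot":[0,0,0],"jaw":1},{"translation":[-0.55,-0.95,0],"rot":[0,0,0],"jaw":1},{"translation":[-0.55,-0.95,0],"rot":[0,0,0],"jaw":1},{"translation":[-0.55,-0.95,0],"rot":[0,0,0],"jaw":1},{"translation":[-0.55,-0.95,0],"rot":[0,0,0],"jaw":1},{"translation":[-0.55,-0.95,0.3],"rot":[0,0,0],"jaw":1},{"translation":[-0.5,-0.8,0.6],"rot":[0,0,0],"jaw":1},{"translation":[0,0,0.6],"rot":[0,0,0],"jaw":1},{"translation":[0,0,0],"rot":[0,0,0],"jaw":1}]'

```text
time: 24.65
tool_pos: [0.4376, -0.1666, 0.0774]
eef_rot: [0.699, 3.025, -0.012]
contact_force: [1.1, 1.2, -1.1]
grip_width: 0.23
grip_force: 116.1
```

```bash
python3 go.py .4383 -.1963 .05 -0.454;python3 look.py | grep card
```

```text
t 24.65 pos [ 0.4376 -0.1666  0.0774] j6 -0.09 F [ 1.1  1.2 -1.1]
rot first [0.01 0.38 0.  ] then shift [-0.46 -0.88  0.91] | shift before rot [-0.42 -0.88  0.93]
top card1 0.87 [570.0, -396.4, 78.9, 85.6, 49.2]
top card1 0.59 [613.1, -280.6, 79.2, 77.9, 63.9]
top card1 0.57 [672.4, 228.3, 85.2, 86.3, 2.1]
top card1 0.41 [372.2, 324.2, 72.7, 70.3, 46.8]
scene card1 0.87 [302.2, -359.6, 81.0, 90.5, 53.9]
scene card1 0.7 [654.0, 271.1, 80.6, 45.8, 3.5]
scene card1 0.63 [612.7, -282.3, 82.9, 86.8, 63.5]
scene card1 0.6 [570.4, -397.5, 80.2, 89.0, 52.0]
scene card1 0.49 [566.2, 436.4, 36.0, 154.2, 14.3]
```

Move to the start point, then lower in small steps as a tip-touch test.

Request:
play_rows --motion '[{"translation":[-0.42,-0.88,0.4],"rot":[0,0,0],"jaw":1},{"translation":[0,0,0.3],"rot":[0,0,0],"jaw":1},{"translation":[0,0,0],"rot":[0,0,0],"jaw":1},{"translation":[0,0,0],"rot":[0,0,0],"jaw":1}]'

```text
time: 25.35
tool_pos: [0.4388, -0.1956, 0.0591]
eef_rot: [0.698, 3.022, -0.013]
contact_force: [-0.4, -0.6, -2.1]
grip_width: 0.231
grip_force: 116.3
```

Request:
play_rows --motion '[{"translation":[0,0,0.1],"rot":[0,0,0],"jaw":1},{"translation":[0,0,0],"rot":[0,0,0],"jaw":1},{"translation":[0,0,0],"rot":[0,0,0],"jaw":1}]'

```text
time: 25.65
tool_pos: [0.4391, -0.196, 0.0561]
eef_rot: [0.697, 3.021, -0.013]
contact_force: [-0.1, 0.1, -1.7]
grip_width: 0.235
grip_force: 116.3
```

Request:
play_rows --motion '[{"translation":[0,0,0.1],"rot":[0,0,0],"jaw":1},{"translation":[0,0,0],"rot":[0,0,0],"jaw":1},{"translation":[0,0,0],"rot":[0,0,0],"jaw":1}]'

```text
time: 25.95
tool_pos: [0.4391, -0.1962, 0.0528]
eef_rot: [0.698, 3.022, -0.013]
contact_force: [0.4, -0.1, -1.6]
grip_width: 0.236
grip_force: 116.3
```

Request:
play_rows --motion '[{"translation":[0,0,0.1],"rot":[0,0,0],"jaw":1},{"translation":[0,0,0],"rot":[0,0,0],"jaw":1},{"translation":[0,0,0],"rot":[0,0,0],"jaw":1}]'

```text
time: 26.25
tool_pos: [0.4392, -0.1963, 0.0498]
eef_rot: [0.698, 3.022, -0.013]
contact_force: [-0.5, 0.0, -0.5]
grip_width: 0.232
grip_force: 116.3
```

Request:
play_rows --motion '[{"translation":[0,0,0.06],"rot":[0,0,0],"jaw":1},{"translation":[0,0,0],"rot":[0,0,0],"jaw":1},{"translation":[0,0,0],"rot":[0,0,0],"jaw":1}]'

```text
time: 26.55
tool_pos: [0.4394, -0.1964, 0.0481]
eef_rot: [0.698, 3.021, -0.013]
contact_force: [-0.3, -0.8, -0.8]
grip_width: 0.233
grip_force: 116.4
```

Request:
play_rows --motion '[{"translation":[0,0,0.06],"rot":[0,0,0],"jaw":1},{"translation":[0,0,0],"rot":[0,0,0],"jaw":1},{"translation":[0,0,0],"rot":[0,0,0],"jaw":1}]'

```text
time: 26.85
tool_pos: [0.4393, -0.1964, 0.0468]
eef_rot: [0.698, 3.021, -0.014]
contact_force: [-4.5, 1.6, 7.4]
grip_width: 0.233
grip_force: 118.0
```

Request:
play_rows --motion '[{"translation":[0,0,0.05],"rot":[0,0,0],"jaw":1},{"translation":[0,0,0],"rot":[0,0,0],"jaw":1},{"translation":[0,0,0],"rot":[0,0,0],"jaw":1}]'

```text
time: 27.15
tool_pos: [0.4391, -0.1963, 0.0459]
eef_rot: [0.698, 3.021, -0.014]
contact_force: [-11.0, 4.4, 17.5]
grip_width: 0.233
grip_force: 119.3
```

Request:
play_rows --motion '[{"translation":[0,0,-0.2],"rot":[0,-0.08,0],"jaw":1},{"translation":[0,0,0],"rot":[0,0,0],"jaw":1},{"translation":[0,0,0],"rot":[0,0,0],"jaw":1}]'

```text
time: 27.45
tool_pos: [0.4392, -0.1963, 0.0507]
eef_rot: [0.696, 3.014, -0.016]
contact_force: [-0.6, -0.3, -2.0]
grip_width: 0.234
grip_force: 116.4
```

```bash
python3 go.py .5378 -.2444 .0505 -0.456
```

```text
t 27.45 pos [ 0.4392 -0.1963  0.0507] j6 -0.15 F [-0.6 -0.3 -2. ]
rot first [0.01 0.49 0.02] then shift [-3.66  0.01  0.01] | shift before rot [-3.65  0.    0.19]
```

Request:
play_rows --motion '[{"translation":[-0.4,0,0.02],"rot":[0,0,0],"jaw":1},{"translation":[-0.5,0,0.03],"rot":[0,0,0],"jaw":1},{"translation":[-0.5,0,0.03],"rot":[0,0,0],"jaw":1},{"translation":[-0.5,0,0.03],"rot":[0,0,0],"jaw":1},{"translation":[-0.5,0,0.02],"rot":[0,0,0],"jaw":1},{"translation":[-0.5,0,0.02],"rot":[0,0,0],"jaw":1},{"translation":[-0.4,0,0.02],"rot":[0,0,0],"jaw":1},{"translation":[-0.25,0,0.02],"rot":[0,0,0],"jaw":1},{"translation":[0,0,0],"rot":[0,0,0],"jaw":1},{"translation":[0,0,0],"rot":[0,0,0],"jaw":1}]'

```text
time: 28.45
tool_pos: [0.5347, -0.2429, 0.05]
eef_rot: [0.696, 3.015, -0.016]
contact_force: [0.7, -0.3, -2.2]
grip_width: 0.237
grip_force: 116.2
```

```bash
python3 go.py .5378 -.2444 .0505 -0.456; python3 look.py | grep card
```

```text
t 28.45 pos [ 0.5347 -0.2429  0.05  ] j6 -0.12 F [ 0.7 -0.3 -2.2]
rot first [0.01 0.48 0.02] then shift [-0.11 -0.   -0.02] | shift before rot [-0.11 -0.   -0.01]
top card1 0.81 [670.2, 226.4, 84.2, 82.3, 2.6]
top card1 0.72 [298.2, -355.0, 82.2, 80.4, 53.0]
top card1 0.57 [571.9, -397.8, 83.0, 81.8, 53.2]
scene card1 0.96 [611.5, -281.2, 84.3, 83.3, 64.4]
scene card1 0.69 [653.4, 270.5, 81.6, 50.2, 1.5]
scene card1 0.62 [300.8, -361.5, 82.6, 93.0, 53.9]
scene card1 0.58 [570.9, -397.8, 82.7, 89.5, 52.0]
```

Request:
play_rows --motion '[{"translation":[-0.07,0,-0.05],"rot":[0,0,0],"jaw":1},{"translation":[0,0,-0.1],"rot":[0,0,0],"jaw":1},{"translation":[0,0,-0.15],"rot":[0,0,0],"jaw":1},{"translation":[0,0,-0.25],"rot":[0,0,0],"jaw":1},{"translation":[0,0,-0.35],"rot":[0,0,0],"jaw":1},{"translation":[0,0,-0.4],"rot":[0,0,0],"jaw":1},{"translation":[0,0,-0.4],"rot":[0,0,0],"jaw":1},{"translation":[0,0,-0.35],"rot":[0,0,0],"jaw":1},{"translation":[0,0,-0.25],"rot":[0,0,0],"jaw":1},{"translation":[0,0,-0.2],"rot":[0,0,0],"jaw":1},{"translation":[0,0,-0.1],"rot":[0,0,0],"jaw":1},{"translation":[0,0,0],"rot":[0,0,0],"jaw":1}]'

```text
time: 29.95
tool_pos: [0.5335, -0.2424, 0.1286]
eef_rot: [0.696, 3.014, -0.016]
contact_force: [-0.4, -0.7, -3.3]
grip_width: 0.233
grip_force: 116.0
```

```bash
cat > held.py <<'E'
from h import *
from scipy.spatial.transform import Rotation as R
# pose of the card on the blade, in lifter axes from TCP (mm), and its yaw
s=state();C=R.from_rotvec(s['eef_rot']).as_matrix();a=np.arctan2(-C[1,0],-C[0,0]);p=s['tool_pos']
z=p[2]-.0516+.016
e=p[:2]+.085*np.array([np.cos(a),np.sin(a)])
for n in('top','scene'):
    camera(n)
    for d in silhouettes('card1',n):
        x,y,w,h,g=rect(d['pixels'],n,z)
        if np.hypot(x/1e3-e[0],y/1e3-e[1])<.06:
            v=np.array([x,y])-p[:2]*1000;c,q=np.cos(a),np.sin(a)
            print(n,round(d['conf'],2),'world',x,y,w,h,'deg',round((g+45)%90-45,1),'lifter deg',round(np.degrees(a),1),'rel',(c*v[0]+q*v[1]).round(1),(-q*v[0]+c*v[1]).round(1))
E
python3 held.py; python3 go.py .4512 .2092 .126 0.044
```

```text
scene 0.55 world 610.8 -281.7 85.1 84.7 deg -25.9 lifter deg -26.0 rel 86.6 -1.4
t 30.15 pos [ 0.5333 -0.2423  0.1279] j6 -0.12 F [-0.9  0.6 -2.5]
rot first [-0.11  0.48 -4.98] then shift [ 2.07 15.16  0.06] | shift before rot [ 9.05 12.32 -0.37]
```

Request:
play_rows --motion '[{"translation":[0.08,0,0],"rot":[0,0,0],"jaw":1},{"translation":[0.16,0,0],"rot":[0,0,-0.05],"jaw":1},{"translation":[0.24,0,0],"rot":[0,0,-0.1],"jaw":1},{"translation":[0.32,0.05,0],"rot":[-0.01,0,-0.15],"jaw":1},{"translation":[0.35,0.1,0],"rot":[-0.01,0,-0.2],"jaw":1},{"translation":[0.35,0.15,0],"rot":[-0.01,0,-0.25],"jaw":1},{"translation":[0.35,0.2,0],"rot":[-0.01,0,-0.25],"jaw":1},{"translation":[0.32,0.25,0],"rot":[-0.01,0,-0.25],"jaw":1},{"translation":[0.28,0.3,0],"rot":[-0.01,0,-0.25],"jaw":1},{"translation":[0.24,0.35,0],"rot":[-0.01,0,-0.25],"jaw":1},{"translation":[0.2,0.4,0],"rot":[-0.01,0,-0.25],"jaw":1},{"translation":[0.15,0.45,0],"rot":[-0.01,0,-0.25],"jaw":1}]'

```text
time: 31.35
tool_pos: [0.4701, -0.1436, 0.1238]
eef_rot: [0.35, 3.073, -0.011]
contact_force: [-0.1, 0.2, -3.2]
grip_width: 0.234
grip_force: 116.0
```

Request:
play_rows --motion '[{"translation":[0.1,0.5,0],"rot":[-0.01,0,-0.25],"jaw":1},{"translation":[0.08,0.5,0],"rot":[-0.01,0,-0.25],"jaw":1},{"translation":[0.05,0.5,0],"rot":[-0.01,0,-0.25],"jaw":1},{"translation":[0,0.5,0],"rot":[-0.01,0,-0.25],"jaw":1},{"translation":[0,0.5,0],"rot":[-0.01,0,-0.25],"jaw":1},{"translation":[0,0.5,0],"rot":[-0.01,0,-0.25],"jaw":1},{"translation":[0,0.5,0],"rot":[-0.01,0,-0.25],"jaw":1},{"translation":[0,0.5,0],"rot":[-0.01,0,-0.25],"jaw":1},{"translation":[0,0.5,0],"rot":[-0.01,0,-0.2],"jaw":1},{"translation":[0,0.5,0],"rot":[-0.01,0,-0.15],"jaw":1},{"translation":[0,0.5,0],"rot":[0,0,-0.1],"jaw":1},{"translation":[0,0.5,0],"rot":[0,0,-0.05],"jaw":1}]'

```text
time: 32.55
tool_pos: [0.4806, 0.0368, 0.123]
eef_rot: [-0.036, 3.093, -0.005]
contact_force: [0.4, -0.5, -3.2]
grip_width: 0.231
grip_force: 116.1
```

```bash
python3 go.py .4512 .2092 .128 0.044; python3 held.py
```

```text
t 32.55 pos [0.4806 0.0368 0.123 ] j6 -0.12 F [ 0.4 -0.5 -3.2]
rot first [-0.04  0.49 -0.21] then shift [ 0.73  5.79 -0.17] | shift before rot [ 0.84  5.77 -0.23]
top 0.69 world 566.4 39.3 75.5 78.9 deg 0.8 lifter deg 1.3 rel 85.9 0.5
scene 0.88 world 567.0 36.6 82.9 92.1 deg 1.4 lifter deg 1.3 rel 86.4 -2.2
```

Request:
play_rows --motion '[{"translation":[0.05,0.5,-0.02],"rot":[0,0,-0.05],"jaw":1},{"translation":[0.1,0.5,-0.03],"rot":[-0.01,0,-0.05],"jaw":1},{"translation":[0.1,0.5,-0.03],"rot":[-0.01,0,-0.05],"jaw":1},{"translation":[0.1,0.5,-0.03],"rot":[-0.01,0,-0.05],"jaw":1},{"translation":[0.1,0.5,-0.03],"rot":[-0.01,0,0],"jaw":1},{"translation":[0.1,0.5,-0.03],"rot":[0,0,0],"jaw":1},{"translation":[0.1,0.5,-0.03],"rot":[0,0,0],"jaw":1},{"translation":[0.1,0.5,0],"rot":[0,0,0],"jaw":1},{"translation":[0.05,0.45,0],"rot":[0,0,0],"jaw":1},{"translation":[0.05,0.35,0],"rot":[0,0,0],"jaw":1},{"translation":[0,0.25,0],"rot":[0,0,0],"jaw":1},{"translation":[0,0.15,0],"rot":[0,0,0],"jaw":1}]'

```text
time: 33.95
tool_pos: [0.4492, 0.1907, 0.1275]
eef_rot: [-0.065, 3.092, 0.0]
contact_force: [0.3, -0.8, -2.5]
grip_width: 0.233
grip_force: 116.3
```

Request:
play_rows --motion '[{"translation":[0,0.06,0],"rot":[0,0,0],"jaw":1},{"translation":[0,0,0],"rot":[0,0,0],"jaw":1},{"translation":[0,0,0],"rot":[0,0,0],"jaw":1}]'

```text
time: 34.25
tool_pos: [0.4491, 0.1918, 0.1274]
eef_rot: [-0.064, 3.092, 0.0]
contact_force: [0.2, -0.6, -2.3]
grip_width: 0.235
grip_force: 116.3
```

```bash
python3 go.py .5773 .2149 .121 0.044; python3 held.py
```

```text
t 34.25 pos [0.4491 0.1918 0.1274] j6 0.2 F [ 0.2 -0.6 -2.3]
rot first [-0.01  0.49 -0.03] then shift [-4.3   0.58  0.21] | shift before rot [-4.29  0.6   0.42]
top 0.84 world 534.4 195.3 78.3 82.8 deg 0.9 lifter deg 2.4 rel 85.3 0.0
scene 0.56 world 533.8 190.1 82.9 93.3 deg 2.6 lifter deg 2.4 rel 84.5 -5.1
```

Request:
play_rows --motion '[{"translation":[0,0.12,0],"rot":[0,0,0],"jaw":1},{"translation":[0,0.2,0],"rot":[0,0,0],"jaw":1},{"translation":[-0.05,0.2,0],"rot":[0,0,0],"jaw":1},{"translation":[-0.15,0.1,0.01],"rot":[0,0,0],"jaw":1},{"translation":[-0.25,0.02,0.01],"rot":[0,0,0],"jaw":1},{"translation":[-0.35,0,0.02],"rot":[0,0,0],"jaw":1},{"translation":[-0.4,0,0.02],"rot":[0,0,0],"jaw":1},{"translation":[-0.4,0,0.02],"rot":[0,0,0],"jaw":1},{"translation":[-0.4,0,0.02],"rot":[0,0,0],"jaw":1},{"translation":[-0.4,0,0.02],"rot":[0,0,0],"jaw":1},{"translation":[-0.4,0,0.02],"rot":[0,0,0],"jaw":1},{"translation":[-0.4,0,0.02],"rot":[0,0,0],"jaw":1}]'

```text
time: 35.65
tool_pos: [0.5454, 0.2151, 0.1272]
eef_rot: [-0.064, 3.092, 0.0]
contact_force: [0.1, 0.6, -3.6]
grip_width: 0.235
grip_force: 116.3
```

Request:
play_rows --motion '[{"translation":[-0.35,0,0.02],"rot":[0,0,0],"jaw":1},{"translation":[-0.25,0,0.01],"rot":[0,0,0],"jaw":1},{"translation":[-0.17,0,0.01],"rot":[0,0,0],"jaw":1},{"translation":[-0.1,0,0],"rot":[0,0,0],"jaw":1},{"translation":[-0.05,0,0],"rot":[0,0,0],"jaw":1},{"translation":[0,0,0],"rot":[0,0,0],"jaw":1},{"translation":[0,0,0],"rot":[0,0,0],"jaw":1}]'

```text
time: 36.35
tool_pos: [0.5716, 0.2163, 0.1276]
eef_rot: [-0.064, 3.092, 0.001]
contact_force: [0.0, 0.1, -3.4]
grip_width: 0.233
grip_force: 116.3
```

```bash
python3 go.py .5784 .2162 .1030 0.044; python3 held.py
```

```text
t 36.35 pos [0.5716 0.2163 0.1276] j6 0.19 F [ 0.   0.1 -3.4]
rot first [-0.01  0.49 -0.02] then shift [-0.22 -0.01  0.82] | shift before rot [-0.18 -0.01  0.83]
top 0.69 world 657.8 219.1 81.0 78.9 deg 2.2 lifter deg 2.4 rel 86.2 -0.8
top 0.23 world 703.4 222.7 10.5 27.6 deg 0.8 lifter deg 2.4 rel 131.9 0.9
scene 0.87 world 656.2 221.4 80.7 77.9 deg 3.8 lifter deg 2.4 rel 84.7 1.5
```

Request:
play_rows --motion '[{"translation":[-0.1,0,0.05],"rot":[0,0,0],"jaw":1},{"translation":[-0.1,0,0.1],"rot":[0,0,0],"jaw":1},{"translation":[0,0,0.15],"rot":[0,0,0],"jaw":1},{"translation":[0,0,0.15],"rot":[0,0,0],"jaw":1},{"translation":[0,0,0.12],"rot":[0,0,0],"jaw":1},{"translation":[0,0,0.08],"rot":[0,0,0],"jaw":1},{"translation":[0,0,0.07],"rot":[0,0,0],"jaw":1},{"translation":[0,0,0.06],"rot":[0,0,0],"jaw":1},{"translation":[0,0,0.05],"rot":[0,0,0],"jaw":1},{"translation":[0,0,0],"rot":[0,0,0],"jaw":1},{"translation":[0,0,0],"rot":[0,0,0],"jaw":1}]'

```text
time: 37.65
tool_pos: [0.5792, 0.2166, 0.103]
eef_rot: [-0.064, 3.092, 0.001]
contact_force: [-0.0, 1.1, -2.5]
grip_width: 0.231
grip_force: 116.4
```

Request:
play_rows --motion '[{"translation":[0.08,0,-0.01],"rot":[0,0,0],"jaw":1},{"translation":[0.1,0,0],"rot":[0,0,0],"jaw":1},{"translation":[0.1,0,-0.01],"rot":[0,0,0],"jaw":1},{"translation":[0,0,0],"rot":[0,0,0],"jaw":1},{"translation":[0,0,0],"rot":[0,0,0],"jaw":1}]'

```text
time: 38.15
tool_pos: [0.5707, 0.2163, 0.1033]
eef_rot: [-0.064, 3.092, 0.001]
contact_force: [-0.3, 0.1, -1.7]
grip_width: 0.232
grip_force: 116.4
```

```bash
cat > bay.py <<'E'
import sys
from h import *
z=float(sys.argv[1])
for n in('top','scene'):
    camera(n)
    for d in silhouettes('card1',n):
        r=rect(d['pixels'],n,z)
        if abs(r[0]-663)<50 and abs(r[1]-219)<50:print(n,round(d['conf'],2),r)
E
python3 go.py .5784 .2162 .1030 0.044; python3 bay.py .072
```

```text
t 38.15 pos [0.5707 0.2163 0.1033] j6 0.19 F [-0.3  0.1 -1.7]
rot first [-0.01  0.49 -0.02] then shift [-0.26 -0.01  0.01] | shift before rot [-0.26 -0.01  0.02]
top 0.79 [664.0, 218.1, 77.7, 85.2, 0.8]
scene 0.9 [662.7, 232.5, 82.3, 59.8, 5.1]
```

Request:
play_rows --motion '[{"translation":[0.2,0,-0.01],"rot":[0,0,0],"jaw":1},{"translation":[0.4,0,-0.02],"rot":[0,0,0],"jaw":1},{"translation":[0.5,0,-0.025],"rot":[0,0,0],"jaw":1},{"translation":[0.5,0,-0.025],"rot":[0,0,0],"jaw":1},{"translation":[0.5,0,-0.025],"rot":[0,0,0],"jaw":1},{"translation":[0.5,0,-0.025],"rot":[0,0,0],"jaw":1},{"translation":[0.5,0,-0.025],"rot":[0,0,0],"jaw":1},{"translation":[0.5,0,-0.025],"rot":[0,0,0],"jaw":1},{"translation":[0.5,0,-0.025],"rot":[0,0,0],"jaw":1},{"translation":[0.3,0,-0.02],"rot":[0,0,0],"jaw":1},{"translation":[0,0,0],"rot":[0,0,0],"jaw":1}]'

```text
time: 39.45
tool_pos: [0.4373, 0.2108, 0.1037]
eef_rot: [-0.065, 3.092, 0.001]
contact_force: [-0.0, 0.3, -1.5]
grip_width: 0.232
grip_force: 116.4
```

```bash
python3 go.py .4196 -.2787 .1 -0.667; python3 bay.py .072;python3 look.py | grep card
```

```text
t 39.45 pos [0.4373 0.2108 0.1037] j6 0.24 F [-0.   0.3 -1.5]
rot first [0.17 0.47 7.09] then shift [ -9.63 -13.18   0.12] | shift before rot [  1.28 -16.28   0.07]
top 0.84 [663.9, 221.5, 79.2, 76.5, 2.2]
scene 0.83 [663.4, 231.6, 84.9, 64.8, 1.8]
top card1 0.83 [570.3, -396.3, 76.3, 78.8, 51.6]
top card1 0.71 [297.3, -355.6, 78.1, 79.8, 53.8]
top card1 0.69 [612.1, -267.1, 435.7, 190.1, 71.8]
top card1 0.57 [673.5, 230.2, 84.3, 82.8, 2.2]
top card1 0.47 [528.3, 40.3, 78.3, 190.2, 89.5]
scene card1 0.87 [570.5, -397.7, 82.1, 87.1, 52.0]
scene card1 0.83 [652.2, 276.2, 89.2, 69.3, 3.3]
scene card1 0.67 [300.8, -360.3, 80.4, 90.8, 52.2]
```

Request:
play_rows --motion '[{"translation":[0,-0.5,0],"rot":[0,0,0],"jaw":1},{"translation":[0,-0.9,0],"rot":[0.01,0,0.4],"jaw":1},{"translation":[-0.1,-0.9,0],"rot":[0.03,0,0.7],"jaw":1},{"translation":[-0.2,-0.9,0],"rot":[0.03,0,0.7],"jaw":1},{"translation":[-0.4,-0.9,0],"rot":[0.03,0,0.7],"jaw":1},{"translation":[-0.5,-0.9,0],"rot":[0.03,0,0.7],"jaw":1},{"translation":[-0.5,-0.8,0],"rot":[0.03,0,0.7],"jaw":1},{"translation":[-0.5,-0.8,0],"rot":[0.03,0,0.7],"jaw":1},{"translation":[-0.5,-0.8,0],"rot":[0.03,0,0.7],"jaw":1},{"translation":[-0.5,-0.8,0],"rot":[0.03,0,0.7],"jaw":1},{"translation":[-0.5,-0.7,0],"rot":[0.03,0,0.7],"jaw":1},{"translation":[0,-0.3,0],"rot":[0,0,0.39],"jaw":1}]'

```text
time: 41.15
tool_pos: [0.4813, -0.0899, 0.1083]
eef_rot: [1.021, 2.921, -0.017]
contact_force: [-0.4, 0.4, -1.4]
grip_width: 0.233
grip_force: 116.5
```

```bash
python3 go.py .4196 -.2787 .07 -0.667
```

```text
t 41.15 pos [ 0.4813 -0.0899  0.1083] j6 0.32 F [-0.4  0.4 -1.4]
rot first [ 0.05  0.48 -0.06] then shift [-2.28 -6.22  1.28] | shift before rot [-2.25 -6.21  1.35]
```

Request:
play_rows --motion '[{"translation":[-0.2,-0.5,0],"rot":[0.05,0,-0.06],"jaw":1},{"translation":[-0.3,-0.8,0],"rot":[0,0,0],"jaw":1},{"translation":[-0.35,-0.9,0.1],"rot":[0,0,0],"jaw":1},{"translation":[-0.35,-0.9,0.2],"rot":[0,0,0],"jaw":1},{"translation":[-0.35,-0.9,0.3],"rot":[0,0,0],"jaw":1},{"translation":[-0.35,-0.9,0.3],"rot":[0,0,0],"jaw":1},{"translation":[-0.3,-0.8,0.3],"rot":[0,0,0],"jaw":1},{"translation":[-0.1,-0.5,0.2],"rot":[0,0,0],"jaw":1},{"translation":[0,0,0],"rot":[0,0,0],"jaw":1},{"translation":[0,0,0],"rot":[0,0,0],"jaw":1}]'

```text
time: 42.15
tool_pos: [0.4218, -0.2773, 0.0695]
eef_rot: [1.008, 2.929, -0.023]
contact_force: [-0.6, 0.1, -1.4]
grip_width: 0.234
grip_force: 116.4
```

```bash
python3 go.py .4196 -.2787 .0505 -0.667;python3 look.py | grep card
```

```text
t 42.15 pos [ 0.4218 -0.2773  0.0695] j6 -0.09 F [-0.6  0.1 -1.4]
rot first [0.01 0.46 0.04] then shift [ 0.03 -0.08  0.63] | shift before rot [ 0.06 -0.08  0.63]
top card1 0.85 [672.7, 228.4, 84.1, 88.0, 0.8]
top card1 0.84 [289.8, -364.7, 56.7, 80.8, 55.6]
top card1 0.72 [570.9, -395.5, 80.7, 81.7, 51.9]
scene card1 0.98 [303.1, -360.4, 81.1, 86.2, 52.1]
scene card1 0.96 [650.7, 278.7, 86.1, 66.4, 2.5]
scene card1 0.6 [571.4, -397.9, 80.5, 85.3, 51.8]
```

Request:
play_rows --motion '[{"translation":[0.03,-0.08,0.3],"rot":[0.01,0,0.04],"jaw":1},{"translation":[0,0,0.33],"rot":[0,0,0],"jaw":1},{"translation":[0,0,0],"rot":[0,0,0],"jaw":1},{"translation":[-0.3,0,0.01],"rot":[0,0,0],"jaw":1},{"translation":[-0.5,0,0.03],"rot":[0,0,0],"jaw":1},{"translation":[-0.5,0,0.03],"rot":[0,0,0],"jaw":1},{"translation":[-0.5,0,0.03],"rot":[0,0,0],"jaw":1},{"translation":[-0.5,0,0.02],"rot":[0,0,0],"jaw":1},{"translation":[-0.5,0,0.02],"rot":[0,0,0],"jaw":1},{"translation":[-0.4,0,0.02],"rot":[0,0,0],"jaw":1},{"translation":[-0.2,0,0.01],"rot":[0,0,0],"jaw":1},{"translation":[0,0,0],"rot":[0,0,0],"jaw":1}]'

```text
time: 43.65
tool_pos: [0.5013, -0.3434, 0.0501]
eef_rot: [1.013, 2.927, -0.025]
contact_force: [-0.1, 0.0, -1.6]
grip_width: 0.231
grip_force: 116.5
```

```bash
python3 go.py .5064 -.3463 .0505 -0.667;python3 look.py | grep card
```

```text
t 43.65 pos [ 0.5013 -0.3434  0.0501] j6 -0.07 F [-0.1  0.  -1.6]
rot first [-0.01  0.47  0.01] then shift [-0.19  0.03 -0.01] | shift before rot [-0.19  0.03 -0.  ]
top card1 0.68 [283.1, -376.8, 29.3, 79.4, 55.6]
top card1 0.55 [595.4, -375.8, 20.0, 64.1, 45.4]
scene card1 0.94 [571.9, -397.6, 82.0, 86.8, 51.8]
scene card1 0.86 [650.0, 277.9, 81.9, 61.4, 1.8]
scene card1 0.56 [300.9, -361.0, 80.1, 90.9, 53.7]
```

Request:
play_rows --motion '[{"translation":[-0.15,0.02,0],"rot":[0,0,0],"jaw":1},{"translation":[0,0,-0.1],"rot":[0,0,0],"jaw":1},{"translation":[0,0,-0.15],"rot":[0,0,0],"jaw":1},{"translation":[0,0,-0.2],"rot":[0,0,0],"jaw":1},{"translation":[0,0,-0.3],"rot":[0,0,0],"jaw":1},{"translation":[0,0,-0.4],"rot":[0,0,0],"jaw":1},{"translation":[0,0,-0.5],"rot":[0,0,0],"jaw":1},{"translation":[0,0,-0.5],"rot":[0,0,0],"jaw":1},{"translation":[0,0,-0.4],"rot":[0,0,0],"jaw":1},{"translation":[0,0,-0.3],"rot":[0,0,0],"jaw":1},{"translation":[0,0,-0.2],"rot":[0,0,0],"jaw":1},{"translation":[0,0,-0.1],"rot":[0,0,0],"jaw":1}]'

```text
time: 45.15
tool_pos: [0.5013, -0.3424, 0.1455]
eef_rot: [1.013, 2.926, -0.025]
contact_force: [-0.5, -0.8, -2.4]
grip_width: 0.23
grip_force: 116.4
```

```bash
python3 go.py .447 .2092 .145 0.044; python3 held.py
```

```text
t 45.15 pos [ 0.5013 -0.3424  0.1455] j6 -0.07 F [-0.5 -0.8 -2.4]
rot first [-0.18  0.45 -7.1 ] then shift [ 1.   18.45  0.02] | shift before rot [12.77 13.34 -0.6 ]
top 0.45 world 588.6 -368.6 23.5 79.9 deg -44.6 lifter deg -38.2 rel 84.8 33.4
scene 0.57 world 569.3 -396.9 80.2 84.5 deg -38.5 lifter deg -38.2 rel 87.1 -0.8
```

Request:
play_rows --motion '[{"translation":[0.08,0,0],"rot":[0,0,-0.05],"jaw":1},{"translation":[0.16,0,0],"rot":[0,0,-0.1],"jaw":1},{"translation":[0.24,0,0],"rot":[-0.01,0,-0.15],"jaw":1},{"translation":[0.32,0.05,0],"rot":[-0.01,0,-0.2],"jaw":1},{"translation":[0.35,0.1,0],"rot":[-0.01,0,-0.25],"jaw":1},{"translation":[0.35,0.15,0],"rot":[-0.01,0,-0.28],"jaw":1},{"translation":[0.35,0.2,0],"rot":[-0.01,0,-0.28],"jaw":1},{"translation":[0.35,0.25,0],"rot":[-0.01,0,-0.28],"jaw":1},{"translation":[0.35,0.3,0],"rot":[-0.01,0,-0.28],"jaw":1},{"translation":[0.35,0.35,0],"rot":[-0.01,0,-0.28],"jaw":1},{"translation":[0.32,0.4,0],"rot":[-0.01,0,-0.28],"jaw":1},{"translation":[0.3,0.45,0],"rot":[-0.01,0,-0.28],"jaw":1}]'

```text
time: 46.55
tool_pos: [0.4435, -0.2267, 0.1399]
eef_rot: [0.604, 3.037, -0.019]
contact_force: [-0.4, 0.1, -2.4]
grip_width: 0.232
grip_force: 116.3
```

Request:
play_rows --motion '[{"translation":[0.28,0.5,0],"rot":[-0.01,0,-0.28],"jaw":1},{"translation":[0.25,0.5,0],"rot":[-0.01,0,-0.28],"jaw":1},{"translation":[0.22,0.5,0],"rot":[-0.01,0,-0.28],"jaw":1},{"translation":[0.2,0.5,0],"rot":[-0.01,0,-0.28],"jaw":1},{"translation":[0.17,0.5,0],"rot":[-0.01,0,-0.28],"jaw":1},{"translation":[0.13,0.5,0],"rot":[-0.01,0,-0.28],"jaw":1},{"translation":[0.1,0.5,0],"rot":[-0.01,0,-0.28],"jaw":1},{"translation":[0.05,0.5,0],"rot":[-0.01,0,-0.28],"jaw":1},{"translation":[0,0.5,0],"rot":[-0.01,0,-0.28],"jaw":1},{"translation":[0,0.5,0],"rot":[-0.01,0,-0.28],"jaw":1},{"translation":[0,0.5,0],"rot":[-0.01,0,-0.25],"jaw":1},{"translation":[0,0.5,0],"rot":[-0.01,0,-0.2],"jaw":1}]'

```text
time: 47.75
tool_pos: [0.447, -0.0395, 0.137]
eef_rot: [0.105, 3.095, -0.012]
contact_force: [-0.9, 0.2, -2.5]
grip_width: 0.233
grip_force: 116.3
```

```bash
python3 go.py .447 .2092 .145 0.044; python3 held.py
```

```text
t 47.75 pos [ 0.447  -0.0395  0.137 ] j6 -0.21 F [-0.9  0.2 -2.5]
rot first [-0.09  0.45 -1.12] then shift [-0.37  8.28 -0.27] | shift before rot [ 0.54  8.27 -0.34]
scene 0.87 world 533.4 -45.8 91.8 85.1 deg -3.3 lifter deg -3.9 rel 86.7 -0.5
```

Request:
play_rows --motion '[{"translation":[0.05,0.5,-0.03],"rot":[-0.01,0,-0.18],"jaw":1},{"translation":[0.05,0.5,-0.03],"rot":[-0.01,0,-0.18],"jaw":1},{"translation":[0.05,0.5,-0.03],"rot":[-0.01,0,-0.18],"jaw":1},{"translation":[0.05,0.5,-0.03],"rot":[-0.01,0,-0.18],"jaw":1},{"translation":[0,0.5,-0.03],"rot":[-0.01,0,-0.15],"jaw":1},{"translation":[0,0.5,-0.03],"rot":[-0.01,0,-0.12],"jaw":1},{"translation":[0,0.5,-0.03],"rot":[-0.01,0,-0.08],"jaw":1},{"translation":[0,0.5,-0.03],"rot":[-0.01,0,-0.05],"jaw":1},{"translation":[0,0.5,-0.03],"rot":[0,0,0],"jaw":1},{"translation":[0,0.5,-0.03],"rot":[0,0,0],"jaw":1},{"translation":[0,0.5,0],"rot":[0,0,0],"jaw":1},{"translation":[0,0.5,0],"rot":[0,0,0],"jaw":1}]'

```text
time: 49.15
tool_pos: [0.4395, 0.1395, 0.1449]
eef_rot: [-0.064, 3.096, -0.004]
contact_force: [0.6, -0.5, -2.1]
grip_width: 0.233
grip_force: 116.3
```

Request:
play_rows --motion '[{"translation":[0,0.5,0],"rot":[0,0,0],"jaw":1},{"translation":[0,0.5,0],"rot":[0,0,0],"jaw":1},{"translation":[0,0.4,0],"rot":[0,0,0],"jaw":1},{"translation":[0,0.3,0],"rot":[0,0,0],"jaw":1},{"translation":[0,0.25,0],"rot":[0,0,0],"jaw":1},{"translation":[0,0.15,0],"rot":[0,0,0],"jaw":1},{"translation":[0,0.08,0],"rot":[0,0,0],"jaw":1},{"translation":[0,0,0],"rot":[0,0,0],"jaw":1},{"translation":[0,0,0],"rot":[0,0,0],"jaw":1}]'

```text
time: 50.05
tool_pos: [0.4366, 0.2046, 0.1447]
eef_rot: [-0.065, 3.096, -0.004]
contact_force: [0.7, -0.2, -3.1]
grip_width: 0.233
grip_force: 116.3
```

```bash
python3 go.py .5772 .2155 .145 0.044; python3 held.py
```

```text
t 50.05 pos [0.4366 0.2046 0.1447] j6 0.23 F [ 0.7 -0.2 -3.1]
rot first [-0.03  0.44 -0.02] then shift [-4.7   0.16 -0.01] | shift before rot [-4.69  0.17  0.2 ]
top 0.89 world 523.8 208.6 80.6 88.6 deg 0.9 lifter deg 2.4 rel 87.3 0.4
scene 0.58 world 523.7 203.3 83.7 93.7 deg 2.4 lifter deg 2.4 rel 87.0 -4.9
```

Request:
play_rows --motion '[{"translation":[-0.05,0.06,0],"rot":[-0.02,0,-0.02],"jaw":1},{"translation":[-0.15,0.06,0.01],"rot":[0,0,0],"jaw":1},{"translation":[-0.25,0.06,0.01],"rot":[0,0,0],"jaw":1},{"translation":[-0.35,0,0.02],"rot":[0,0,0],"jaw":1},{"translation":[-0.4,0,0.02],"rot":[0,0,0],"jaw":1},{"translation":[-0.4,0,0.02],"rot":[0,0,0],"jaw":1},{"translation":[-0.4,0,0.02],"rot":[0,0,0],"jaw":1},{"translation":[-0.4,0,0.02],"rot":[0,0,0],"jaw":1},{"translation":[-0.4,0,0.02],"rot":[0,0,0],"jaw":1},{"translation":[-0.4,0,0.02],"rot":[0,0,0],"jaw":1},{"translation":[-0.4,0,0.02],"rot":[0,0,0],"jaw":1},{"translation":[-0.4,0,0.02],"rot":[0,0,0],"jaw":1}]'

```text
time: 51.45
tool_pos: [0.5573, 0.2155, 0.1439]
eef_rot: [-0.069, 3.096, -0.001]
contact_force: [-0.3, 1.1, -2.1]
grip_width: 0.237
grip_force: 116.4
```

Request:
play_rows --motion '[{"translation":[-0.3,0,0.02],"rot":[0,0,0],"jaw":1},{"translation":[-0.2,0,0.01],"rot":[0,0,0],"jaw":1},{"translation":[-0.12,0,0.01],"rot":[0,0,0],"jaw":1},{"translation":[-0.06,0,0],"rot":[0,0,0],"jaw":1},{"translation":[0,0,0],"rot":[0,0,0],"jaw":1},{"translation":[0,0,0],"rot":[0,0,0],"jaw":1}]'

```text
time: 52.05
tool_pos: [0.5765, 0.2164, 0.1438]
eef_rot: [-0.069, 3.096, -0.001]
contact_force: [0.3, -0.1, -3.8]
grip_width: 0.23
grip_force: 116.4
```

```bash
python3 go.py .5769 .2158 .1190 0.044; python3 held.py
```

```text
t 52.05 pos [0.5765 0.2164 0.1438] j6 0.18 F [ 0.3 -0.1 -3.8]
rot first [-0.01  0.44  0.01] then shift [-0.01 -0.02  0.83] | shift before rot [ 0.02 -0.02  0.83]
top 0.66 world 661.4 217.9 80.4 74.7 deg 2.2 lifter deg 2.6 rel 84.9 -2.3
scene 0.79 world 662.9 215.6 83.9 97.2 deg 2.4 lifter deg 2.6 rel 86.3 -4.7
```

Request:
play_rows --motion '[{"translation":[0,0,0.08],"rot":[0,0,0],"jaw":1},{"translation":[0,0,0.12],"rot":[0,0,0],"jaw":1},{"translation":[0,0,0.15],"rot":[0,0,0],"jaw":1},{"translation":[0,0,0.12],"rot":[0,0,0],"jaw":1},{"translation":[0,0,0.1],"rot":[0,0,0],"jaw":1},{"translation":[0,0,0.08],"rot":[0,0,0],"jaw":1},{"translation":[0,0,0.07],"rot":[0,0,0],"jaw":1},{"translation":[0,0,0.06],"rot":[0,0,0],"jaw":1},{"translation":[0,0,0.05],"rot":[0,0,0],"jaw":1},{"translation":[0,0,0],"rot":[0,0,0],"jaw":1},{"translation":[0,0,0],"rot":[0,0,0],"jaw":1}]'

```text
time: 53.35
tool_pos: [0.5779, 0.2164, 0.1189]
eef_rot: [-0.069, 3.096, -0.001]
contact_force: [0.6, 0.9, -1.7]
grip_width: 0.233
grip_force: 116.5
```

Request:
play_rows --motion '[{"translation":[0.08,0,-0.01],"rot":[0,0,0],"jaw":1},{"translation":[0.1,0,0],"rot":[0,0,0],"jaw":1},{"translation":[0.1,0,-0.01],"rot":[0,0,0],"jaw":1},{"translation":[0,0,0],"rot":[0,0,0],"jaw":1},{"translation":[0,0,0],"rot":[0,0,0],"jaw":1}]'

```text
time: 53.85
tool_pos: [0.5694, 0.2161, 0.1192]
eef_rot: [-0.069, 3.096, -0.001]
contact_force: [-0.0, 0.0, -1.8]
grip_width: 0.234
grip_force: 116.5
```

```bash
python3 go.py .5769 .2158 .1190 0.044; python3 bay.py .088
```

```text
t 53.85 pos [0.5694 0.2161 0.1192] j6 0.18 F [-0.   0.  -1.8]
rot first [-0.01  0.45  0.  ] then shift [-0.25 -0.02  0.01] | shift before rot [-0.25 -0.02  0.02]
top 0.67 [664.1, 221.8, 76.9, 84.1, 0.8]
scene 0.68 [663.0, 224.3, 81.8, 76.7, 0.7]
```

Placed. Now withdraw and go towards the mat.

Request:
play_rows --motion '[{"translation":[0.2,0,-0.01],"rot":[0,0,0],"jaw":1},{"translation":[0.4,0,-0.02],"rot":[0,0,0],"jaw":1},{"translation":[0.5,0,-0.025],"rot":[0,0,0],"jaw":1},{"translation":[0.5,0,-0.025],"rot":[0,0,0],"jaw":1},{"translation":[0.5,0,-0.025],"rot":[0,0,0],"jaw":1},{"translation":[0.5,0,-0.025],"rot":[0,0,0],"jaw":1},{"translation":[0.5,0,-0.025],"rot":[0,0,0],"jaw":1},{"translation":[0.5,0,-0.025],"rot":[0,0,0],"jaw":1},{"translation":[0.5,0,-0.025],"rot":[0,0,0],"jaw":1},{"translation":[0.2,-0.2,-0.02],"rot":[0,0,0],"jaw":1},{"translation":[0,-0.5,0],"rot":[0,0,0.2],"jaw":1},{"translation":[0,-0.5,0],"rot":[0,0,0.3],"jaw":1}]'

```text
time: 55.25
tool_pos: [0.4414, 0.1738, 0.1203]
eef_rot: [0.009, 3.096, 0.001]
contact_force: [0.1, -0.3, -2.0]
grip_width: 0.235
grip_force: 116.5
```

```bash
python3 go.py .4775 .040 .08 -0.007; python3 bay.py .088; python3 -c "
from h import *
im=camera('scene');cv2.imwrite('pics/t9.png',cv2.resize(cv2.cvtColor(im,4)[90:210,240:400],None,fx=5,fy=5))"
```

```text
t 55.25 pos [0.4414 0.1738 0.1203] j6 0.21 F [ 0.1 -0.3 -2. ]
rot first [0.01 0.45 0.02] then shift [-1.23 -4.45  1.34] | shift before rot [-1.17 -4.46  1.39]
top 0.66 [662.1, 220.1, 81.6, 79.2, 2.2]
scene 0.57 [661.2, 225.6, 80.8, 77.8, 1.6]
```

View pics/t9.png

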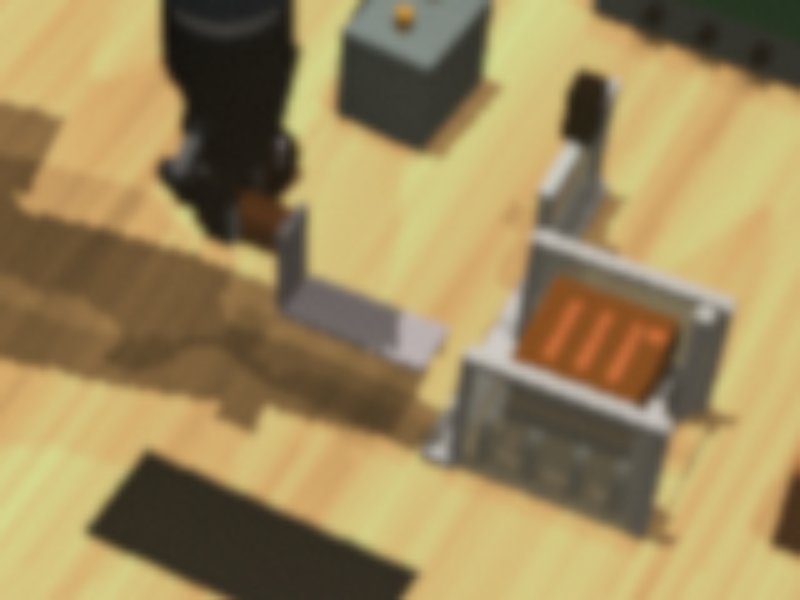

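The stack sits in the bay, square (crop 600,340), and the lifter is empty. Now to the mat.

Request:
play_rows --motion '[{"translation":[-0.2,-0.7,0],"rot":[0,0,0.02],"jaw":1},{"translation":[-0.2,-0.8,0.1],"rot":[0,0,0],"jaw":1},{"translation":[-0.2,-0.8,0.2],"rot":[0,0,0],"jaw":1},{"translation":[-0.2,-0.8,0.3],"rot":[0,0,0],"jaw":1},{"translation":[-0.2,-0.8,0.4],"rot":[0,0,0],"jaw":1},{"translation":[-0.17,-0.56,0.4],"rot":[0,0,0],"jaw":1},{"translation":[0,0,0],"rot":[0,0,0],"jaw":1},{"translation":[0,0,0],"rot":[0,0,0],"jaw":1}]'

```text
time: 56.3
tool_pos: [0.4776, 0.0406, 0.0794]
eef_rot: [0.012, 3.098, 0.002]
contact_force: [0.2, -1.0, -0.8]
grip_width: 0.234
grip_force: 116.5
```

```bash
python3 go.py .4775 .039 .0465 -0.007
```

```text
t 56.3 pos [0.4776 0.0406 0.0794] j6 -0.09 F [ 0.2 -1.  -0.8]
rot first [ 0.01  0.44 -0.01] then shift [ 0.   -0.05  1.1 ] | shift before rot [ 0.05 -0.05  1.1 ]
```

Request:
play_rows --motion '[{"translation":[0.05,-0.05,0.4],"rot":[0,0,0],"jaw":1},{"translation":[0,0,0.4],"rot":[0,0,0],"jaw":1},{"translation":[0,0,0.2],"rot":[0,0,0],"jaw":1},{"translation":[0,0,0.1],"rot":[0,0,0],"jaw":1},{"translation":[0,0,0],"rot":[0,0,0],"jaw":1},{"translation":[0,0,0],"rot":[0,0,0],"jaw":1}]'

```text
time: 56.9
tool_pos: [0.477, 0.0398, 0.0482]
eef_rot: [0.01, 3.097, 0.002]
contact_force: [-10.3, 2.0, 19.5]
grip_width: 0.233
grip_force: 119.8
```

Request:
play_rows --motion '[{"translation":[0,0,0.04],"rot":[0,0,0],"jaw":1},{"translation":[0,0,0],"rot":[0,0,0],"jaw":1},{"translation":[0,0,0],"rot":[0,0,0],"jaw":1}]'

```text
time: 57.2
tool_pos: [0.4768, 0.0398, 0.0479]
eef_rot: [0.01, 3.096, 0.001]
contact_force: [-17.8, 1.6, 33.1]
grip_width: 0.233
grip_force: 122.0
```

Request:
play_rows --motion '[{"translation":[0,0,-0.08],"rot":[0,0,0],"jaw":1},{"translation":[0,0,0],"rot":[0,0,0],"jaw":1},{"translation":[0,0,0],"rot":[0,0,0],"jaw":0},{"translation":[0,0,0],"rot":[0,0,0],"jaw":-1},{"translation":[0,0,0],"rot":[0,0,0],"jaw":-1},{"translation":[0,0,0],"rot":[0,0,0],"jaw":-1},{"translation":[0,0,0],"rot":[0,0,0],"jaw":-1},{"translation":[0,0,-0.5],"rot":[0,0,0],"jaw":-1},{"translation":[0,0,-0.8],"rot":[0,0,0],"jaw":-1},{"translation":[0,0,-1],"rot":[0,0,0],"jaw":-1},{"translation":[0,0,-1],"rot":[0,0.44,0],"jaw":-1},{"translation":[0,0,-1],"rot":[0,0,0],"jaw":-1}]'

```text
time: 58.4
tool_pos: [0.4733, 0.0387, 0.1778]
eef_rot: [-0.012, -3.141, -0.001]
contact_force: [0.1, -0.3, -0.4]
grip_width: 1.003
grip_force: 0.0
```

```bash
python3 go.py .5836 .362 .2 .044; python3 -c "
from h import *
for n in('top','scene'):
  camera(n);[print(n,round(d['conf'],2),rect(d['pixels'],n,.006)) for d in silhouettes('lifter',n) if d['conf']>.3]
  [print(n,'door',round(d['conf'],2),rect(d['pixels'],n,.1)) for d in silhouettes('door',n) if d['conf']>.3]"
```

```text
t 58.4 pos [0.4733 0.0387 0.1778] j6 -0.09 F [ 0.1 -0.3 -0.4]
rot first [ 0.01 -0.01 -0.52] then shift [-4.15 10.61 -0.74] | shift before rot [-3.59 10.81 -0.73]
top door 0.63 [587.1, 356.6, 34.2, 125.7, 0.8]
scene 0.84 [524.2, 56.2, 58.1, 192.0, 72.5]
scene 0.51 [561.5, 451.0, 37.6, 156.8, 15.3]
scene door 0.85 [593.1, 352.4, 34.5, 140.5, 11.6]
```

Request:
play_rows --motion '[{"translation":[0,0,-0.8],"rot":[0,0,-0.52],"jaw":-1},{"translation":[-0.4,1,0],"rot":[0,0,0],"jaw":-1},{"translation":[-0.4,1,0],"rot":[0,0,0],"jaw":-1},{"translation":[-0.4,1,0],"rot":[0,0,0],"jaw":-1},{"translation":[-0.4,1,0],"rot":[0,0,0],"jaw":-1},{"translation":[-0.4,1,0],"rot":[0,0,0],"jaw":-1},{"translation":[-0.4,1,0],"rot":[0,0,0],"jaw":-1},{"translation":[-0.4,1,0],"rot":[0,0,0],"jaw":-1},{"translation":[-0.4,1,0],"rot":[0,0,0],"jaw":-1},{"translation":[-0.4,1,0],"rot":[0,0,0],"jaw":-1},{"translation":[-0.4,1,0],"rot":[0,0,0],"jaw":-1},{"translation":[-0.1,0.5,0],"rot":[0,0,0],"jaw":-1}]'

```text
time: 59.9
tool_pos: [0.5822, 0.3609, 0.1985]
eef_rot: [0.071, -3.139, -0.0]
contact_force: [-0.5, -0.8, -0.7]
grip_width: 0.999
grip_force: 0.0
```

```bash
python3 go.py .5836 .362 .117 .044; python3 -c "
from h import *
camera('top');[print(round(d['conf'],2),rect(d['pixels'],'top',.006)) for d in silhouettes('lifter','top') if d['conf']>.3]
[print(round(d['conf'],2),rect(d['pixels'],'top',.003)) for d in silhouettes('mat_park','top') if d['conf']>.3]
camera('scene');[print('s',round(d['conf'],2),rect(d['pixels'],'scene',.003)) for d in silhouettes('lifter','scene') if d['conf']>.3]"
```

```text
t 59.9 pos [0.5822 0.3609 0.1985] j6 0.39 F [-0.5 -0.8 -0.7]
rot first [ 0.   -0.02  0.02] then shift [-0.05  0.03  2.72] | shift before rot [-0.06  0.03  2.72]
0.9 [540.4, 40.9, 38.8, 155.6, 89.3]
0.63 [533.7, 40.3, 76.0, 185.1, 89.5]
s 0.66 [523.3, 59.0, 63.1, 196.5, 70.4]
```

Request:
play_rows --motion '[{"translation":[-0.05,0.03,0.9],"rot":[0,0,0],"jaw":-1},{"translation":[0,0,0.9],"rot":[0,0,0],"jaw":-1},{"translation":[0,0,0.85],"rot":[0,0,0],"jaw":-1},{"translation":[0,0,0],"rot":[0,0,0],"jaw":1},{"translation":[0,0,0],"rot":[0,0,0],"jaw":1},{"translation":[0,0,0],"rot":[0,0,0],"jaw":1},{"translation":[0,0,0],"rot":[0,0,0],"jaw":1},{"translation":[0,0,0],"rot":[0,0,0],"jaw":1},{"translation":[0,0,0],"rot":[0,0,0],"jaw":1}]' --grip_force 40

```text
time: 61.05
tool_pos: [0.5841, 0.3602, 0.1232]
eef_rot: [-0.07, 3.138, 0.003]
contact_force: [-0.7, -0.7, 7.4]
grip_width: 0.251
grip_force: 40.1
```

```bash
python3 go.py .5902 .2162 .1205 .044
```

```text
t 61.05 pos [0.5841 0.3602 0.1232] j6 0.39 F [-0.7 -0.7  7.4]
rot first [0.02 0.03 0.  ] then shift [ 0.01 -4.8   0.09] | shift before rot [ 0.01 -4.8   0.08]
```

Request:
play_rows --motion '[{"translation":[0,-0.4,0],"rot":[0,0,0],"jaw":1},{"translation":[0,-0.7,0],"rot":[0,0,0],"jaw":1},{"translation":[0,-0.7,0],"rot":[0,0,0],"jaw":1},{"translation":[0,-0.7,0],"rot":[0,0,0],"jaw":1},{"translation":[0,-0.7,0],"rot":[0,0,0],"jaw":1},{"translation":[0,-0.6,0],"rot":[0,0,0],"jaw":1},{"translation":[0,-0.5,0],"rot":[0,0,0],"jaw":1},{"translation":[0,-0.3,0],"rot":[0,0,0],"jaw":1},{"translation":[0,-0.15,0],"rot":[0,0,0],"jaw":1},{"translation":[0,0,0],"rot":[0,0,0],"jaw":1},{"translation":[0,0,0],"rot":[0,0,0],"jaw":1}]'

```text
time: 62.15
tool_pos: [0.5905, 0.2173, 0.1232]
eef_rot: [-0.069, 3.137, 0.002]
contact_force: [-0.5, -0.9, 8.1]
grip_width: 0.25
grip_force: 40.6
```

Request:
play_rows --motion '[{"translation":[0,-0.08,0],"rot":[0,0,0],"jaw":1},{"translation":[0,-0.05,0],"rot":[0,0,0],"jaw":1},{"translation":[0,0,0],"rot":[0,0,0],"jaw":1},{"translation":[0,0,0],"rot":[0,0,0],"jaw":1}]'

```text
time: 62.55
tool_pos: [0.5906, 0.2149, 0.1232]
eef_rot: [-0.071, 3.137, 0.005]
contact_force: [-1.4, 5.7, 8.3]
grip_width: 0.253
grip_force: 40.5
```

Request:
play_rows --motion '[{"translation":[0,0,0],"rot":[0,0,0],"jaw":0},{"translation":[0,0,0],"rot":[0,0,0],"jaw":-1},{"translation":[0,0,0],"rot":[0,0,0],"jaw":-1},{"translation":[0,0,0],"rot":[0,0,0],"jaw":-1},{"translation":[0,0,-0.5],"rot":[0,0,0],"jaw":-1},{"translation":[0,0,-1],"rot":[0,0,0],"jaw":-1},{"translation":[0,0,-1],"rot":[0,0,0],"jaw":-1},{"translation":[0.5,0.5,-1],"rot":[0,0,0],"jaw":-1},{"translation":[1,1,0],"rot":[0,0,0],"jaw":-1},{"translation":[1,1,0],"rot":[0,0,0],"jaw":-1},{"translation":[1,1,0],"rot":[0,0,0],"jaw":-1},{"translation":[1,1,0],"rot":[0,0,0],"jaw":-1}]'

```text
time: 63.75
tool_pos: [0.4479, 0.3431, 0.2264]
eef_rot: [-0.069, 3.14, 0.001]
contact_force: [0.7, 0.1, -0.6]
grip_width: 1.001
grip_force: 0.0
```

Request:
play_rows --motion '[{"translation":[1,1,0],"rot":[0,0,0],"jaw":-1},{"translation":[1,1,0],"rot":[0,0,0],"jaw":-1},{"translation":[1,1,0],"rot":[0,0,0],"jaw":-1},{"translation":[0,0,0],"rot":[0,0,0],"jaw":-1},{"translation":[0,0,0],"rot":[0,0,0],"jaw":-1}]'

```text
time: 64.25
tool_pos: [0.3545, 0.4288, 0.2264]
eef_rot: [-0.073, 3.14, 0.001]
contact_force: [0.5, -1.1, -0.1]
grip_width: 1.0
grip_force: 0.0
```

```bash
python3 bay.py .088; python3 -c "
from h import *
a=camera('top');b=camera('scene')
a=cv2.resize(cv2.cvtColor(a,4)[155:265,130:265],None,fx=3,fy=3);b=cv2.resize(cv2.cvtColor(b,4)[115:225,250:380],None,fx=3,fy=3)
cv2.imwrite('pics/t10.png',np.hstack([a,b]))"
```

```text
top 0.85 [662.6, 221.8, 80.8, 82.5, 2.2]
scene 0.85 [661.5, 224.8, 78.7, 83.6, 89.2]
```

View pics/t10.png

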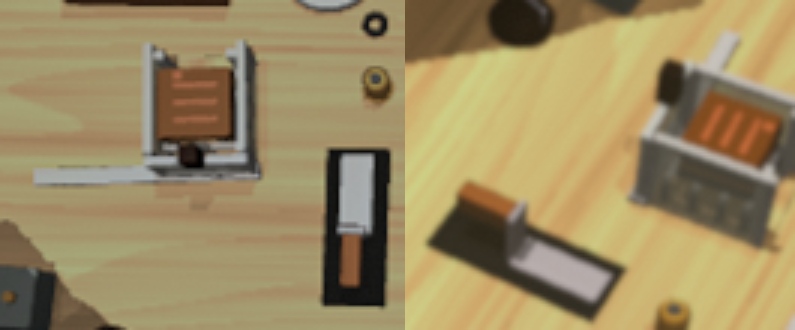

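The stack is square in the bay (top crop 195,102) and the door is shut. The lifter lies flat on its mat in line (355,215), about 9 mm off the park point, which is within tolerance.

```bash
python3 -c "
from bench import *
print(finish_job())"
```

```text
the job is handed in; nothing more can be done
None
```

I handed the job in at about 64 s, with no pass/fail verdict returned: the last pictures show all three cards stacked square in the bay, the lifter flat on its mat about 9 mm off its park point, and the door shut against its stop.

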